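Nip down the tyre-patch press

TASK

Nip the tyre-patch press down on its black rubber block: lift the pin bar out of its stand and use it, moved from hole to hole, to turn the holed collar clockwise (seen from above) until turning is clearly stiff, about 7 N of push on the bar at the hole, and never much beyond that, as over-tightening spoils the patch. Turn the collar with the bar only, not with the fingers. Then stand the bar back upright in its stand, right down in the hole, let go, and leave the tray, tin and cone where they are.

Things in the scene. Friction and masses are not known exactly. Their poses are not given: they have to be found in the camera images.
- press: Patch press, fixed to the bench: blue base 150 x 200 mm, 18 mm thick. Origin: centre of its underside, on the upright screw axis. Two columns at y = +86 and -86 mm carry a bridge (bar along the press's y, 16 mm wide, between 124 and 136 mm above the bench, bolt heads to 142) right over the collar, so the pin bar can only sweep about 140 degrees on either side, centred on press -x and +x.
- collar: Steel eight-sided collar, about 130 mm across, 32 mm high, on a fixed threaded stem (34 mm thick, top 139 mm above the bench), axis on the press axis; origin centre of its underside. Turning it clockwise seen from above screws it and the pad below it down, 24 mm a turn; it turns freely otherwise (about 3 N at the holes) and stays where it is left. At the start it needs roughly 150 to 220 degrees.
- collar_top (a point): Centre of the collar's top face, on the axis; its z axis is up and it turns with the collar. 8 identical square holes, 16 mm wide and 25 mm deep, open upward, lie with centres 50 mm from the axis at 0, 45, 90 ... degrees from this point's x axis. Top face 103 (tight) to 118 mm above the bench.
- plate_face (a point): Centre of the top face of the press's lower plate, 36 mm above the bench, on the axis. The rubber block lies on it. The plate rests on very stiff springs: once the collar's pad bears on the block, the push needed on the bar at the holes grows by about 6 N per 10 degrees of turn; 7 N is right, under 4.5 N is slack, over 10 N crushes. The plate then sinks only some tenths of a mm.
- block: Loose black rubber block 80 x 80 x 20 mm lying on the lower plate under the pad; origin centre of its underside. It stays there.
- bar: Pin bar, loose, 110 mm long, 0.13 to 0.21 kg, standing upright in its stand at the start; origin at the centre of its lower tip, z along it. Round steel shank 12 mm thick, 60 mm long, tip tapered to 9 mm over the last 4 mm; above it a square black grip 28 x 28 mm, 50 mm tall (60 to 110 mm from the tip), sides along the bar's x and y. Held firmly (about 60 N) by the grip it does not swivel under the turning push.
- stand: Grey block fixed to the bench, 70 x 70 x 50 mm, origin centre of its underside; one square upright hole in the middle of its top, 14 mm wide, 35 mm deep (floor 15 mm above the bench). The bar stands in it, tip on the floor.
- weight_tray: Bystander: black compartment tray of balance weights, 160 x 100 x 35 mm, loose; origin centre of its underside.
- wax_tin: Bystander: flat round yellow tin, 66 mm across, 20 mm high, loose; origin centre of its underside.
- cone: Bystander: steel wheel-centring cone, 84 mm across, 48 mm high, loose; origin centre of its underside.
Things that resemble listed ones, but are neither listed nor needed, are in the scene too. There is more than one size of the bar; the one meant has the size given above. There is more than one size of the press; the one meant has the size given above.

How it is judged (in metres and radians):
On the way, in this order (a step that is already met when the one before it is completed fails the run):
1. the bar stands in a hole of the collar (z of bar in the frame of collar_top below -0.012 m and horizontal distance between bar and collar_top between 0.04 and 0.06 m), for 0.2 s.
2. the pad is nipped firmly on the rubber (the sprung plate has sunk 0.3 mm) (z of plate_face in the frame of press below 0.0357 m), for 0.2 s.
At the end, for the whole second after the job is handed in: The lower plate is pressed down at least 0.3 mm by the pad through the block (it stays nipped), and the bar stands in its stand: within 6 mm of its centre, tip under 20 mm above the bench, within 0.15 rad of upright, at rest and released (z of plate_face in the frame of press below 0.0357 m and horizontal distance between bar and stand below 0.006 m and z of bar in the frame of stand below 0.02 m and angle between bar's own z axis and vertical below 0.15 rad and linear speed of bar below 0.02 m/s); the robot touches nothing.
It fails at once if the rubber is crushed: the lower plate pressed down by more than 1.1 mm (z of plate_face in the frame of press below 0.0349 m).
It fails at once if the collar is pushed with the fingers or the arm instead of the bar (contact force between any of the fingers, the arm and collar above 3 N).
It fails at once if the tray, tin or cone is moved by more than 15 mm (distance of any of weight_tray, wax_tin, cone from where it was at the start of the episode above 0.015 m).
It also fails if it takes over 72 s, if anything falls off the work surface, if the arm or the gripper's body presses on something with over 40 N, if the wrist force passes 120 N, or if a joint passes its speed limit or range.

ROBOT

A 6-joint arm with a two-finger parallel gripper is mounted at the origin on the work surface. World frame = base frame: x ahead of the robot, y to its left, z up, the work surface at z = 0. Lengths are in mm, angles in rad, forces in N, time in s.
With the tool pointing down it reaches from about 425 to 1125 mm from the base axis. Payload 14.9 kg.
Tool frame: the origin (TCP) lies between the finger pads; the fingertips stand 22 mm ahead of it and the grasp point (between the pads) lies 3 mm ahead of it; y points along the fingers, x is the direction in which the jaws open and shut, and the axes are right-handed (so a half turn about y gives the same grasp; the last joint's range is limited). The gripper opens to 91 mm and grips with 3 to 60 N. Pads are 32 mm wide; open, the fingers measure 118 mm over their backs; the gripper's body (76 mm by 178 mm) begins 60 mm behind the grasp point.
Start: joints at [-1.345, 0.379, 1.734, -0, 1.028, -0.033], TCP at [179.139, -676.703, 235.932] pointing down, gripper open.
Joint ranges: [-2.77, 2.77], [-0.74, 2.19], [0, 2.66], [-1.06, 4.2], [0.31, 2.87], [-3.08, 3.08]. Speed limits (rad/s): [1.89, 1.89, 2.39, 3.14, 3.14, 3.14].

INTERFACE

Orientations are given as a unit quaternion [w, x, y, z].
In Python, from plant import ctrl gives the robot as it stands.
- The arm moves only by the tool drive_tool, never from a script. Its argument "moves" is a list of rows, each an object with "dp": the shift along the tool's x, y, z in units of 40 mm (1.0 is 40 mm), a list of three; "dr": the turn, a rotation vector about the tool's x, y, z in degrees, a list of three; "hand": the gripper's target within -1 to 1 (shut at 1, half-way at 0, fully open at -1). A call has 1 to 20 rows; each row is the pose to reach, as a shift and turn from the pose measured when the call began, along the tool's axes at that moment; what a row does not reach only later rows make up. A row lasts 1/12 s, in which the tool goes at most 41.7 mm and 7.16 degrees, less where a joint would pass 70% of its speed; a pose out of reach is approached as far as the arm can. A call with a gripper value outside its range is refused whole. The fingers move at their own pace and stop on an object; the grip force is fixed at half the most. Time passes only in rows, so rows that repeat a pose let the fingers close. It gives the time, the measured TCP pose, the force and the opening at its end, in the units of the state.
- ctrl.get_state(): the state, without advancing time (a new reading comes with each control period).
- ctrl.get_image(name): name is "scene" or "top" or "wrist"; returns a dict with "pixels" (384x512x3 uint8, red, green, blue), "intrinsics" (3x3 intrinsics, pixels), "xyz" and "orientation" of the camera in the world; the wrist camera has in their place "T_tool_cam" (4x4, takes a point from camera to tool coordinates, whose origin is the TCP and whose axes are the tool frame's). Camera axes: x right, y down, z forward; pixel columns grow to the right and rows downward; lengths in mm; the calibration is good to about 2 mm. A picture is of the moment at which its call begins: read the wrist's pose just before it. There is no depth.
- ctrl.finish_job(): hands the job in, once; it reports no verdict.
The state is a dict: "t": time; "q": joint angles; "joint_vel": joint speeds; "tau": joint torques, N m; "tool_pos": TCP position; "ee_rot": TCP orientation; "contact_force": force on the tool from outside, world axes, zero at the start; "wrist_torque": the same for the moment, N m; "finger_gap": finger opening in mm.
Only numpy, scipy, OpenCV 4.12 (cv2) and the standard library are available. Lean on these libraries where they do the work, as an engineer would, in place of code of your own. Each camera call takes 0.05 s, during which the arm holds its last target.

## Working session

There is one attempt and no reset: what is moved stays moved. The work goes in short steps, Python scripts to look and compute and a tool call to move; the robot and the scene stay as the last step left them, time stands still between calls to the robot, and variables do not carry over. Pictures are saved under pics/ and viewed, and the job is handed in when it is done.

Besides the shell and the picture viewer there is one more tool, called after "Emit:" as name(argument=value, ...), one argument or row to a line, values as JSON. drive_tool: Moves the arm, as the interface text tells. Its arguments: {"type":"object","properties":{"moves":{"type":"array","items":{"type":"object","properties":{"dp":{"type":"array","items":{"type":"number"}},"dr":{"type":"array","items":{"type":"number"}},"hand":{"type":"number"}}}}},"required":["moves"]}

```bash
mkdir -p pics; ls
python3 - <<'E'
from plant import ctrl
import cv2,json,numpy as np
s=ctrl.get_state();print({k:np.round(v,3).tolist() for k,v in s.items()})
for n in("scene","top","wrist"):
    im=ctrl.get_image(n);cv2.imwrite(f"pics/{n}0.png",im["pixels"][:,:,::-1])
    np.savez(f"pics/{n}0.npz",**im);print(n,{k:np.round(v,4).tolist() for k,v in im.items() if k!="pixels"})
E
```

```text
pics
{'t': 0.0, 'q': [-1.345, 0.379, 1.735, -0.0, 1.028, -0.033], 'joint_vel': [0.002, 0.0, 0.001, -0.001, 0.004, -0.0], 'tau': [0.003, -76.371, -43.437, 0.065, 0.043, -0.0], 'tool_pos': [179.083, -676.336, 235.332], 'ee_rot': [0.561, -0.56, 0.432, -0.431], 'contact_force': [0.064, 0.211, -0.028], 'wrist_torque': [-0.032, 0.011, -0.016], 'finger_gap': 90.944}
scene {'intrinsics': [[350.7793, 0.0, 257.5327], [0.0, 350.7793, 187.8782], [0.0, 0.0, 1.0]], 'xyz': [1320.3813, -103.6398, 667.1489], 'orientation': [-0.3243, 0.677, 0.6009, -0.2746]}
top {'intrinsics': [[378.697, 0.0, 250.6876], [0.0, 378.697, 193.1693], [0.0, 0.0, 1.0]], 'xyz': [509.2196, -17.2062, 1220.724], 'orientation': [-0.041, 0.7076, -0.7047, 0.0314]}
wrist {'intrinsics': [[277.2483, 0.0, 260.5622], [0.0, 277.2483, 194.5748], [0.0, 0.0, 1.0]], 'T_tool_cam': [[1.0, -0.0004, 0.0001, 0.317], [-0.0002, -0.245, 0.9695, -148.5211], [-0.0004, -0.9695, -0.245, 67.0597], [0.0, 0.0, 0.0, 1.0]]}
```

View images.

View pics/scene0.png

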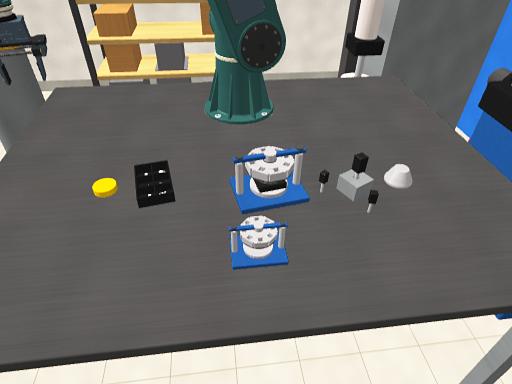

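View pics/top0.png

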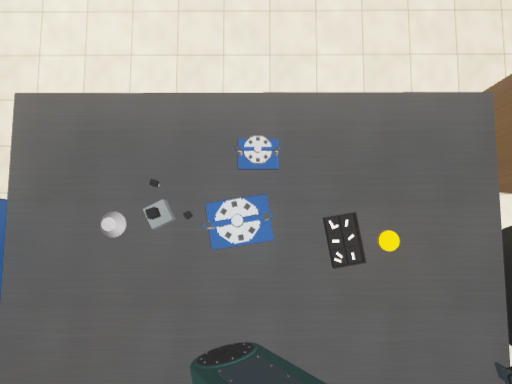

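View pics/wrist0.png

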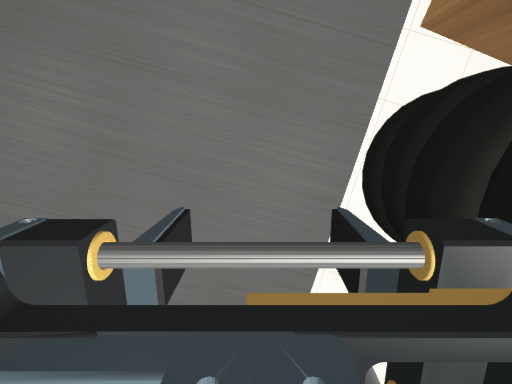

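```bash
cat > h.py <<'E'
import numpy as np,cv2
from scipy.spatial.transform import Rotation as R
def rot(q): return R.from_quat([q[1],q[2],q[3],q[0]]).as_matrix()
class Cam:
    def __init__(s,im,st=None):
        s.im=im["pixels"];s.K=np.array(im["intrinsics"])
        if "xyz" in im: s.p=np.array(im["xyz"]);s.R=rot(im["orientation"])
        else:
            T=np.array(im["T_tool_cam"]);Rt=rot(st["ee_rot"]);s.R=Rt@T[:3,:3];s.p=Rt@T[:3,3]+np.array(st["tool_pos"])
    def ray(s,uv):
        return s.R@np.linalg.inv(s.K)@np.array([uv[0],uv[1],1.])
    def at(s,uv,z):
        d=s.ray(uv);return s.p+d*(z-s.p[2])/d[2]
    def px(s,P):
        c=s.K@(s.R.T@(np.array(P)-s.p));return c[:2]/c[2]
def load(n): return Cam(dict(np.load(n)))
E
python3 - <<'E'
from h import *
for n in("top","scene"):
    c=load(f"pics/{n}0.npz");im=c.im.astype(int);r,g,b=im[...,0],im[...,1],im[...,2]
    ms={"blue":(b>110)&(r<60)&(g<120),"black":(im.max(2)<30),"grey":(r>125)&(r<190)&(abs(r-b)<25)&(abs(r-g)<20),"yellow":(r>150)&(b<60)}
    for k,m in ms.items():
        nn,l,st,ce=cv2.connectedComponentsWithStats(m.astype(np.uint8)*255)
        for i in range(1,nn):
            if st[i,4]>25 and st[i,1]<290: print(n,k,st[i].tolist(),ce[i].round(1),c.at(ce[i],{"blue":18,"black":80,"grey":50,"yellow":20}[k]).round(0))
    x0,y0,w=(125,165,160) if n=="top" else (220,130,170)
    cv2.imwrite(f"pics/{n}c.png",cv2.resize(c.im[y0:y0+100,x0:x0+w,::-1],None,fx=4.7,fy=4.7,interpolation=cv2.INTER_CUBIC))
E
```

```text
top blue [0, 227, 5, 68, 192] [  1.3 252.3] [442. 789.  18.]
top grey [6, 93, 77, 107, 180] [ 25.  125.7] [844. 721.  50.]
top grey [84, 93, 59, 1, 59] [113.  93.] [951. 443.  50.]
top grey [263, 92, 219, 1, 219] [372.  92.] [ 954. -385.   50.]
top grey [248, 135, 19, 10, 50] [255.6 138. ] [805. -15.  50.]
top grey [143, 199, 30, 30, 385] [159.5 214.1] [563. 282.  50.]
top grey [101, 212, 26, 26, 211] [113.8 223.3] [534. 423.  50.]
top yellow [378, 231, 21, 20, 343] [388.2 240.4] [ 485. -432.   20.]
scene blue [469, 107, 43, 75, 1713] [493.5 143. ] [390. 861.  18.]
scene blue [276, 148, 23, 7, 75] [287.1 151.2] [368. 129.  18.]
scene blue [242, 154, 24, 6, 75] [252.8 156.4] [386.  12.  18.]
scene blue [230, 171, 80, 43, 1121] [267.2 195.1] [581.  30.  18.]
scene blue [263, 223, 18, 5, 54] [271.9 224.9] [698.  25.  18.]
scene blue [236, 225, 18, 5, 58] [244.4 227.2] [699. -46.  18.]
scene blue [231, 235, 57, 34, 750] [257.9 256.3] [796. -24.  18.]
scene black [0, 14, 16, 8, 74] [ 7.7 18. ] [-1120. -1292.    80.]
scene black [346, 34, 38, 22, 517] [364.4  46.7] [-455.  691.   80.]
scen
[... 1406 characters left out ...]
 257] [268.8 175.3] [532.  41.  50.]
scene grey [337, 169, 37, 32, 580] [351.5 182.4] [588. 269.  50.]
scene grey [386, 169, 26, 19, 150] [404.9 180.6] [597. 425.  50.]
scene grey [255, 188, 31, 10, 69] [269.9 194.1] [614.  32.  50.]
scene grey [279, 227, 6, 21, 91] [281.6 236.6] [769.  36.  50.]
scene grey [231, 231, 6, 21, 93] [234.  240.9] [770. -77.  50.]
scene grey [241, 235, 36, 14, 126] [256.8 242.6] [781. -25.  50.]
scene grey [247, 252, 24, 6, 29] [259.1 255.7] [820. -25.  50.]
scene yellow [94, 14, 6, 12, 29] [96.2 18.6] [-1323.  -841.    20.]
scene yellow [202, 25, 11, 8, 33] [207.3  28.7] [-1045.  -109.    20.]
scene yellow [92, 178, 25, 19, 379] [104.4 187. ] [ 499. -429.   20.]
```

View pics/topc.png

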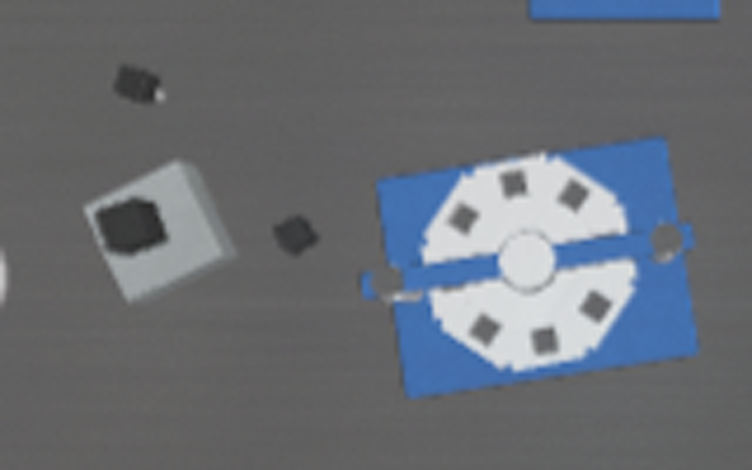

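View pics/scenec.png

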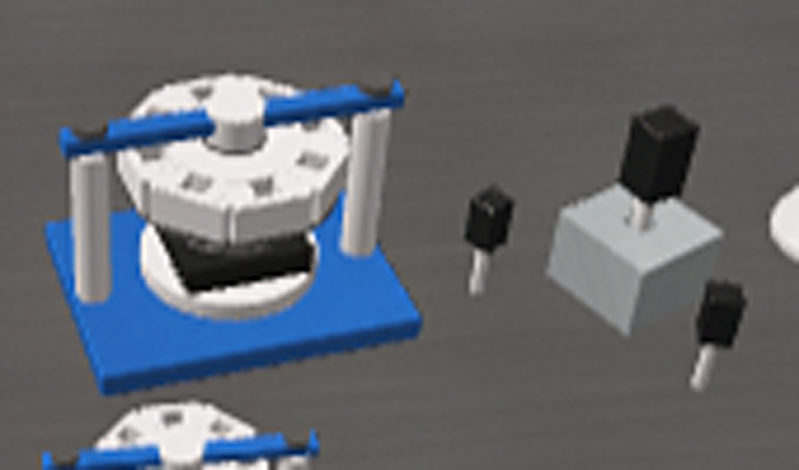

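Seen in the scene and top crops: two presses. The larger, at top px (238,220), fits the 150x200 base; the one at (258,150) is a small copy. There are three bars. The one standing in the grey block at top px (152,213) has the large grip; (188,215) and (155,183) are small copies standing on the bench. I'm moving to a wrist view above them to confirm and measure.

Emit:
drive_tool(
  moves=[
    {"dp": [-18.2,-2.1,11.8],"dr": [0,0,0],"hand": -1},
    {"dp": [-18.2,-2.1,11.8],"dr": [0,0,0],"hand": -1},
    {"dp": [-18.2,-2.1,11.8],"dr": [0,0,0],"hand": -1},
    {"dp": [-18.2,-2.1,11.8],"dr": [0,0,0],"hand": -1},
    {"dp": [-18.2,-2.1,11.8],"dr": [0,0,0],"hand": -1},
    {"dp": [-18.2,-2.1,11.8],"dr": [0,0,0],"hand": -1},
    {"dp": [-18.2,-2.1,11.8],"dr": [0,0,0],"hand": -1},
    {"dp": [-18.2,-2.1,11.8],"dr": [0,0,0],"hand": -1},
    {"dp": [-18.2,-2.1,11.8],"dr": [0,0,0],"hand": -1},
    {"dp": [-18.2,-2.1,11.8],"dr": [0,0,0],"hand": -1},
    {"dp": [-18.2,-2.1,11.8],"dr": [0,0,0],"hand": -1},
    {"dp": [-18.2,-2.1,11.8],"dr": [0,0,0],"hand": -1},
    {"dp": [-18.2,-2.1,11.8],"dr": [0,0,0],"hand": -1},
    {"dp": [-18.2,-2.1,11.8],"dr": [0,0,0],"hand": -1},
    {"dp": [-18.2,-2.1,11.8],"dr": [0,0,0],"hand": -1},
    {"dp": [-18.2,-2.1,11.8],"dr": [0,0,0],"hand": -1},
    {"dp": [-18.2,-2.1,11.8],"dr": [0,0,0],"hand": -1},
    {"dp": [-18.2,-2.1,11.8],"dr": [0,0,0],"hand": -1},
    {"dp": [-18.2,-2.1,11.8],"dr": [0,0,0],"hand": -1},
    {"dp": [-18.2,-2.1,11.8],"dr": [0,0,0],"hand": -1},
  ],
)

```text
t: 1.82
tool_pos: [437.1, 114.0, 316.7]
ee_rot: [0.561, -0.56, 0.431, -0.431]
contact_force: [0.8, -0.8, -0.0]
finger_gap: 91.1
```

```bash
cat > snap.py <<'E'
import sys
from plant import ctrl
from h import *
def snap(name,cam="wrist"):
    st=ctrl.get_state();im=ctrl.get_image(cam);c=Cam(im,st)
    np.savez(f"pics/{name}.npz",pixels=c.im,K=c.K,p=c.p,R=c.R)
    cv2.imwrite(f"pics/{name}.png",c.im[:,:,::-1]);return st,c
def ld(name):
    d=np.load(f"pics/{name}.npz");c=Cam.__new__(Cam);c.im,c.K,c.p,c.R=d["pixels"],d["K"],d["p"],d["R"];return c
E
python3 -c "
from snap import *
st,c=snap('w1');print(st['tool_pos'],st['joint_vel'])
cv2.imwrite('pics/w1b.png',cv2.resize(c.im[:,:,::-1],(800,600),interpolation=cv2.INTER_CUBIC))"
```

```text
[437.08378146 113.95876625 316.66528575] [ 0.99359313  0.46033353 -0.48036854  0.00178587  0.01553365  0.98955993]
```

View pics/w1b.png

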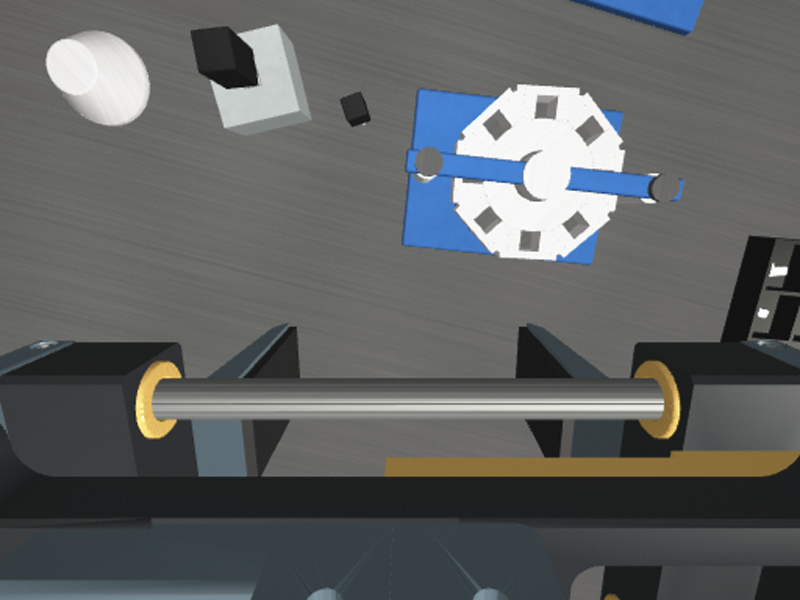

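```bash
cat > meas.py <<'E'
from snap import *
from scipy.optimize import least_squares
def holes(c,prt=True):
    g=c.im.astype(int);sat=g.max(2)-g.min(2)
    m=((g.min(2)<175)&(sat<25)).astype(np.uint8)
    n,l,s,ce=cv2.connectedComponentsWithStats(m,connectivity=4)
    out=[]
    for i in range(1,n):
        x,y,w,h,a=s[i]
        if 40<a<700 and w<35 and h<35 and a/(w*h)>.4:
            # ring must be white
            k=(l==i).astype(np.uint8);rg=cv2.dilate(k,np.ones((5,5)))-k
            rgp=g[rg>0]; 
            if (rgp.min(1)>150).mean()>.6:
                cn=max(cv2.findContours(k,cv2.RETR_EXTERNAL,cv2.CHAIN_APPROX_NONE)[0],key=len)
                (cx,cy),sz,_=cv2.minAreaRect(cn)
                out.append((cx,cy,sz[0]+1,sz[1]+1))
    return np.array(out)
def axisfit(c,hs,z0=115):
    # fit centre, height, phase: holes at radius 50
    def pts(z): return np.array([c.at(h[:2],z)[:2] for h in hs])
    P=pts(z0);c0=P.mean(0)
    k0=None
    best=None
    for ph in np.radians(np.arange(0,45,9)):
        def f(v):
            Q=pts(v[2])-v[:2];a=np.arctan2(Q[:,1],Q[:,0]);k=np.round((a-v[3])/(np.pi/4))
            return np.r_[(Q-50*np.c_[np.cos(v[3]+k*np.pi/4),np.sin(v[3]+k*np.pi/4)]).ravel()]
        r=least_squares(f,[*c0,z0,ph])
        if best is None or r.cost<best.cost: best=r
    return best
E
python3 - <<'E'
from meas import *
st,c=snap('w2');print(np.round(st['tool_pos'],1),np.round(st['joint_vel'],3))
hs=holes(c);print(hs.round(1))
r=axisfit(c,hs);print(r.x[:3].round(1),np.degrees(r.x[3]).round(1)%45,r.fun.round(1))
# stand grey etc
g=c.im.astype(int)
cv2.imwrite('pics/w2a.png',cv2.resize(c.im[0:110,100:300,::-1],None,fx=4,fy=4,interpolation=cv2.INTER_CUBIC))
cv2.imwrite('pics/w2c.png',cv2.resize(c.im[30:190,240:450,::-1],None,fx=3.7,fy=3.7,interpolation=cv2.INTER_CUBIC))
E
```

```text
[439.2 118.8 317.7] [-0.111 -0.037  0.046 -0.006 -0.001 -0.18 ]
[[353.   72.   15.   15. ]
 [321.3  83.3  14.4  15.1]
 [380.4  86.9  13.7  15.4]
 [315.1 143.6  13.   13.9]
 [371.3 146.9  12.8  14. ]
 [342.  156.5  14.   13. ]]
[541.7  36.8 113.9] 11.6 [-0.  -0.4 -0.   0.3  0.   0.1 -0.2  0.1 -0.2 -0.   0.4 -0.1]
```

View pics/w2a.png

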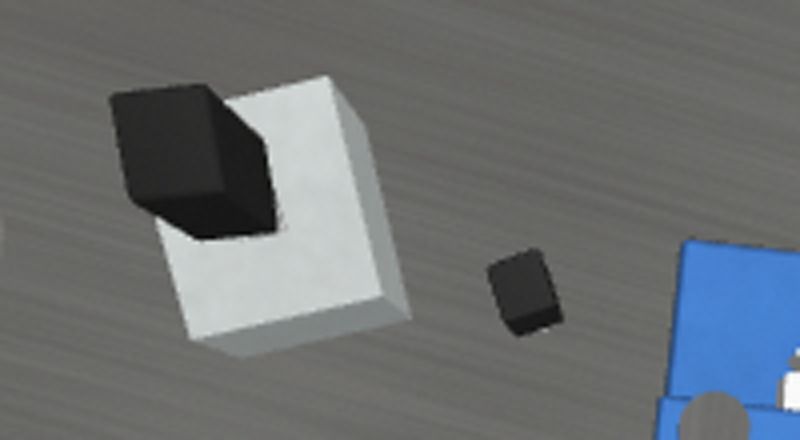

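View pics/w2c.png

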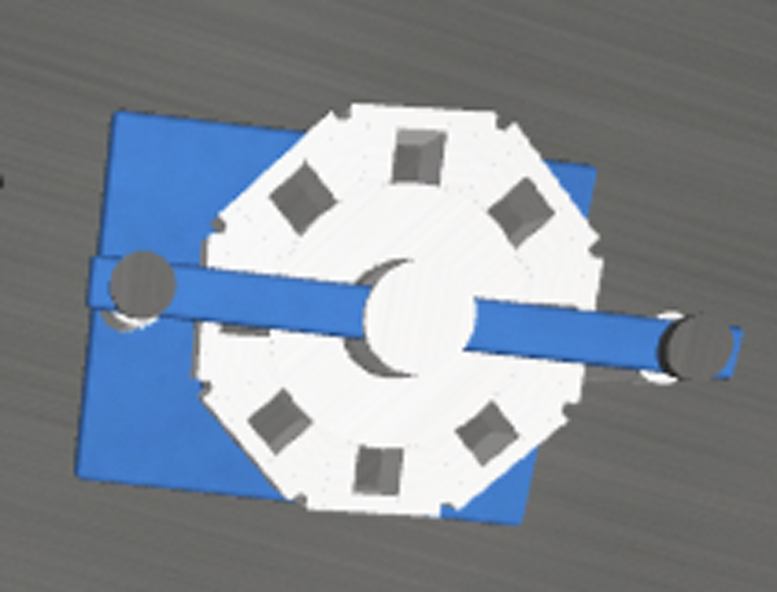

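Run:
```python
from meas import *
c=ld('w2')
P=lambda a,f,o,z:c.at(np.array(a)/f+o,z)
print('stem',P((420,318),3.7,(240,30),139).round(1))
A=P((143,285),3.7,(240,30),142);B=P((697,347),3.7,(240,30),142);print('bolts',A.round(1),B.round(1),((A+B)/2).round(1),np.linalg.norm(A-B),np.degrees(np.arctan2(*(A-B)[[1,0]])))
g=[P(q,4,(100,0),125) for q in[(110,95),(206,84),(222,191),(131,199)]];print('grip top',np.round(g,1),np.mean(g,0).round(1))
for i in range(4):
    d=g[(i+1)%4]-g[i];print(np.linalg.norm(d).round(1),np.degrees(np.arctan2(d[1],d[0])).round(1))
s=[P(q,4,(100,0),50) for q in[(328,76),(381,295),(190,340)]];print('stand',np.round(s,1),'centre',((s[0]+s[2])/2).round(1),[np.linalg.norm(s[i+1]-s[i]).round(1) for i in(0,1)],[np.degrees(np.arctan2(*(s[i+1]-s[i])[[1,0]])).round(1) for i in(0,1)])
# top cam
t=load('pics/top0.npz')
Q=lambda a,z:t.at(np.array(a)/4.7+(125,165),z)
b=[Q(q,18) for q in[(378,181),(665,138),(698,352),(407,397)]];print('base',np.mean(b,0).round(1))
print('stem top',Q((526,261),139).round(1))
hs=[Q(q,114) for q in[(463,219),(513,184),(573,195),(485,329),(544,341),(596,306)]];print(np.mean(hs,0).round(1))
print('small bar',P((515,280),4,(100,0),65).round(1))
```

```text
stem [540.8  36.7 139. ]
bolts [528.  121.6 142. ] [554.3 -47.1 142. ] [541.1  37.3 142. ] 170.76865920803132 98.84662454234338
grip top [[570.6 305.6 125. ]
 [580.1 280.5 125. ]
 [554.8 271.7 125. ]
 [546.2 296.1 125. ]] [562.9 288.5 125. ]
26.8 -69.3
26.8 -160.9
25.8 109.5
26.3 21.2
stand [[609.8 273.3  50. ]
 [547.6 242.4  50. ]
 [515.8 304.5  50. ]] centre [562.8 288.9  50. ] [np.float64(69.5), np.float64(69.8)] [np.float64(-153.6), np.float64(117.1)]
base [541.8  35.4  18. ]
stem top [541.8  36.8 139. ]
[541.8  36.2 114. ]
small bar [562.2 196.   65. ]
```

w2 shows the large bar in the stand: grip top at crop (165,142), stand top at about (285,210). The large press shows six open holes. Press axis ≈ (541.5, 36.8): the stem, bolts, holes and base agree within about 1.4 mm. Stand and bar centre ≈ (562.9, 288.7). The measured sides (stand 69.6 mm, bolt spacing 171 mm, hole radius 50 mm) confirm both are the full-size items, so I'm grasping now.

Emit:
drive_tool(
  moves=[
    {"dp": [-3.31,2.5,4.08],"dr": [0,-5.6,0],"hand": -1},
    {"dp": [-3.31,2.5,4.08],"dr": [0,-5.6,0],"hand": -1},
    {"dp": [-3.31,2.5,4.08],"dr": [0,-5.6,0],"hand": -1},
    {"dp": [-3.31,2.5,4.08],"dr": [0,-5.6,0],"hand": -1},
    {"dp": [-3.31,2.5,4.08],"dr": [0,-5.6,0],"hand": -1},
    {"dp": [-3.31,2.5,4.08],"dr": [0,-5.6,0],"hand": -1},
    {"dp": [-3.31,2.5,4.08],"dr": [0,-5.6,0],"hand": -1},
    {"dp": [-3.31,2.5,4.08],"dr": [0,-5.6,0],"hand": -1},
    {"dp": [-3.31,2.5,4.08],"dr": [0,-5.6,0],"hand": -1},
    {"dp": [-3.31,2.5,4.08],"dr": [0,-5.6,0],"hand": -1},
  ],
)

```text
t: 2.75
tool_pos: [561.2, 285.5, 218.0]
ee_rot: [0.582, -0.581, 0.402, -0.402]
contact_force: [0.5, -1.1, 0.1]
finger_gap: 91.2
```

Run:
```python
from meas import *
st,c=snap('w3');print(np.round(st['tool_pos'],1),np.round(st['joint_vel'],3),st['ee_rot'])
cv2.imwrite('pics/w3a.png',cv2.resize(c.im[60:384,100:412,::-1],None,fx=1.8,fy=1.8,interpolation=cv2.INTER_CUBIC))
print('bar top predicted px',c.px((562.9,288.7,125)))
```

```text
[561.2 285.5 218. ] [ 0.001 -0.008 -0.002  0.    -0.     0.002] [ 0.58235289 -0.58079037  0.40217922 -0.40224313]
bar top predicted px [257.83018918 198.2286683 ]
```

View pics/w3a.png

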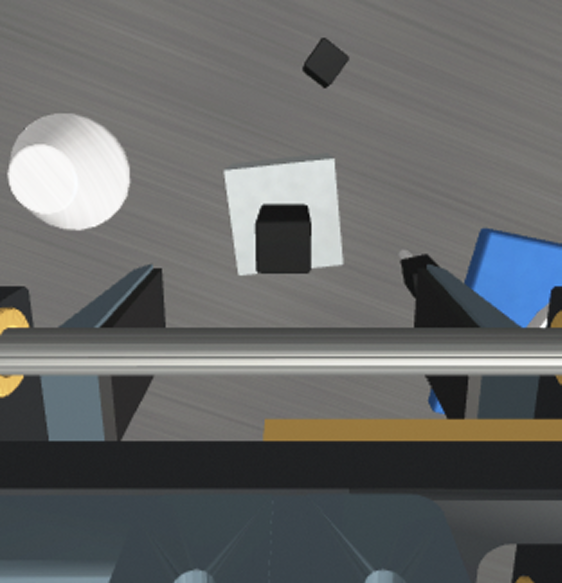

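Emit:
drive_tool(
  moves=[
    {"dp": [-0.06,0.8,0.07],"dr": [0,0,0],"hand": -1},
    {"dp": [-0.06,1.6,0.07],"dr": [0,0,0],"hand": -1},
    {"dp": [-0.06,2.3,0.07],"dr": [0,0,0],"hand": -1},
    {"dp": [-0.06,2.82,0.07],"dr": [0,0,0],"hand": -0.6},
    {"dp": [-0.06,2.82,0.07],"dr": [0,0,0],"hand": -0.3},
    {"dp": [-0.06,2.82,0.07],"dr": [0,0,0],"hand": 0},
    {"dp": [-0.06,2.82,0.07],"dr": [0,0,0],"hand": 0.3},
    {"dp": [-0.06,2.82,0.07],"dr": [0,0,0],"hand": 1},
    {"dp": [-0.06,2.82,0.07],"dr": [0,0,0],"hand": 1},
    {"dp": [-0.06,2.82,0.07],"dr": [0,0,0],"hand": 1},
    {"dp": [-0.06,2.82,0.07],"dr": [0,0,0],"hand": 1},
    {"dp": [-0.06,2.82,0.07],"dr": [0,0,0],"hand": 1},
  ],
)

```text
t: 3.8
tool_pos: [563.3, 289.1, 105.8]
ee_rot: [0.583, -0.581, 0.402, -0.402]
contact_force: [0.0, 0.1, -0.1]
finger_gap: 34.1
```

Run:
```python
from meas import *
st,c=snap('w4');print({k:np.round(st[k],4) for k in('tool_pos','ee_rot','contact_force','wrist_torque','finger_gap')})
```

```text
{'tool_pos': array([563.284 , 289.0516, 105.8044]), 'ee_rot': array([ 0.5826, -0.5805,  0.4021, -0.4024]), 'contact_force': array([ 0.0267,  0.1343, -0.0728]), 'wrist_torque': array([-0.014 ,  0.0522,  0.0309]), 'finger_gap': np.float64(34.1275)}
```

View pics/w4.png

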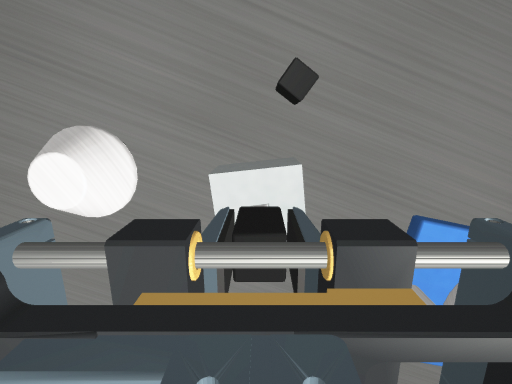

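Emit:
drive_tool(
  moves=[
    {"dp": [0,0,0],"dr": [0,0,0],"hand": 1},
    {"dp": [0,0,0],"dr": [0,0,0],"hand": 1},
    {"dp": [0,0,0],"dr": [0,0,0],"hand": 1},
    {"dp": [0,0,0],"dr": [0,0,0],"hand": 1},
  ],
)

```text
t: 4.18
tool_pos: [563.2, 289.0, 105.6]
ee_rot: [0.583, -0.581, 0.402, -0.402]
contact_force: [-0.7, 0.0, 0.7]
finger_gap: 27.9
```

Emit:
drive_tool(
  moves=[
    {"dp": [0,-0.5,0],"dr": [0,0,0],"hand": 1},
    {"dp": [0,-1.3,0],"dr": [0,0,0],"hand": 1},
    {"dp": [0,-2.2,0],"dr": [0,0,0],"hand": 1},
    {"dp": [0,-3.1,0],"dr": [0,0,0],"hand": 1},
    {"dp": [0,-3.64,0],"dr": [0,0,0],"hand": 1},
    {"dp": [0.8,-3.64,-0.28],"dr": [0,0,0],"hand": 1},
    {"dp": [1.7,-3.64,-0.59],"dr": [0,0,0],"hand": 1},
    {"dp": [2.6,-3.64,-0.9],"dr": [0,0,0],"hand": 1},
    {"dp": [3.5,-3.64,-1.21],"dr": [0,0,0],"hand": 1},
    {"dp": [4.3,-3.64,-1.49],"dr": [0,0,0],"hand": 1},
    {"dp": [4.97,-3.64,-1.72],"dr": [0,0,0],"hand": 1},
    {"dp": [4.97,-3.64,-1.72],"dr": [0,0,0],"hand": 1},
    {"dp": [4.97,-3.64,-1.72],"dr": [0,0,0],"hand": 1},
  ],
)

```text
t: 5.27
tool_pos: [568.6, 77.3, 250.7]
ee_rot: [0.582, -0.58, 0.403, -0.403]
contact_force: [0.4, -0.2, -1.6]
finger_gap: 28.0
```

Run:
```python
from meas import *
st,c=snap('w5');print({k:np.round(st[k],4) for k in('tool_pos','ee_rot','contact_force','wrist_torque','finger_gap')})
st,c=snap('s5','scene')
cv2.imwrite('pics/s5a.png',cv2.resize(c.im[90:240,200:400,::-1],None,fx=4,fy=4,interpolation=cv2.INTER_CUBIC))
```

```text
{'tool_pos': array([568.6288,  77.2721, 250.7062]), 'ee_rot': array([ 0.582 , -0.5802,  0.4029, -0.4029]), 'contact_force': array([ 0.3806, -0.1529, -1.6067]), 'wrist_torque': array([-0.0077, -0.0003, -0.0168]), 'finger_gap': np.float64(27.991)}
```

View pics/w5.png

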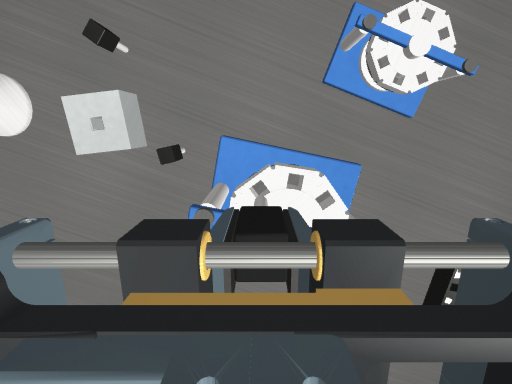

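View pics/s5a.png

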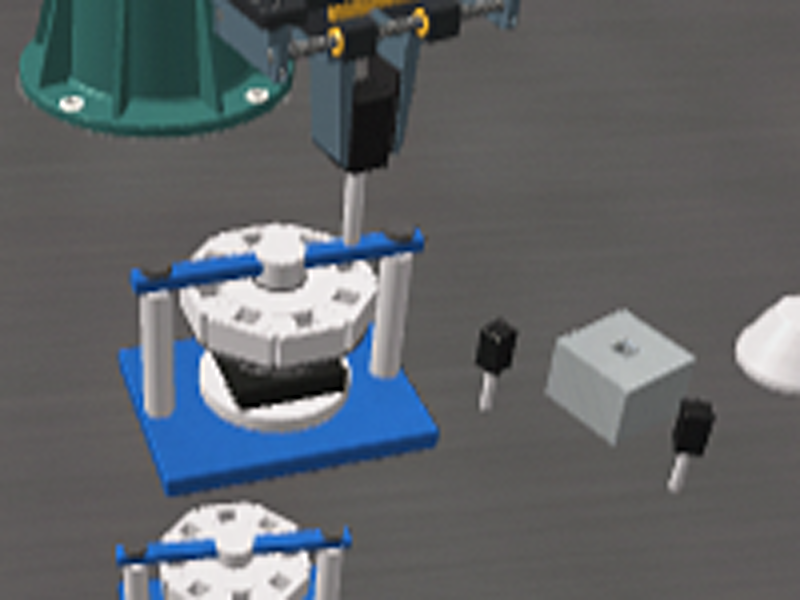

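Run:
```python
from meas import *
c=ld('w5');hs=holes(c);print(hs.round(1))
for h in hs:
    P=c.at(h[:2],114);v=P[:2]-(541.5,36.8);print(P.round(1),np.hypot(*v).round(1),np.degrees(np.arctan2(v[1],v[0])).round(1))
g=c.im[100:145,75:125].astype(int);m=(g.min(2)<150).astype(np.uint8)
s=c.im[112:134,86:110];print(s.min(2)[::2,::2])
s=ld('s5');print('tip px crop',(s.px((568.6,77.3,160))-(200,90))*4)
cv2.imwrite('pics/w5a.png',cv2.resize(c.im[80:165,50:155,::-1],None,fx=5,fy=5,interpolation=cv2.INTER_CUBIC))
cv2.imwrite('pics/w5b.png',cv2.resize(c.im[130:220,190:370,::-1],None,fx=4,fy=4,interpolation=cv2.INTER_CUBIC))
```

```text
[[428.   14.5  10.4  12.6]
 [403.7  15.4  11.   12.2]
 [443.5  32.9  11.1  11.4]
 [408.5  52.9  15.3   9.5]
 [383.   61.5   9.9  12.2]
 [421.8  77.7  10.5  11.4]
 [398.4  78.8  10.1  11.4]
 [ 97.2 123.2  15.1  12.4]
 [294.7 181.3  16.3  16.5]
 [324.8 199.7  14.6  16.2]]
[776.3  -8.1 114. ] 239.0 -10.8
[767.9  12.3 114. ] 227.7 -6.2
[768.  -28.8 114. ] 235.8 -16.2
[741.5  -6.5 114. ] 204.7 -12.2
[726.5  12.6 114. ] 186.6 -7.5
[726.7 -28.7 114. ] 196.4 -19.5
[717.9  -8.1 114. ] 182.1 -14.3
[575.8 254.  114. ] 219.9 81.0
[590.2  47.1 114. ] 49.8 12.0
[582.9   9.5 114. ] 49.6 -33.4
[[212 209 208 208 208 208 208 208 207 207 212 212]
 [211 209 208 208 208 208 210 208 206 208 210 210]
 [211 209 209 210 207 204 190 160 206 209 210 207]
 [209 208 172 156 152 150 145 145 207 205 207 207]
 [209 208 192 159 156 156 157 159 181 204 204 206]
 [210 209 215 158 157 157 157 159 153 205 206 206]
 [206 206 193 160 157 157 159 159 157 203 207 208]
 [207 205 206 171 156 157 158 158 158 203 206 207]
 [207 206 205 196 157 159 158 158 155 172 205 206]
 [207 207 206 190 169 188 202 201 200 201 206 205]
 [208 207 207 208 207 205 203 202 202 203 203 206]]
tip px crop [344.83236004 238.65786364]
```

View pics/w5a.png

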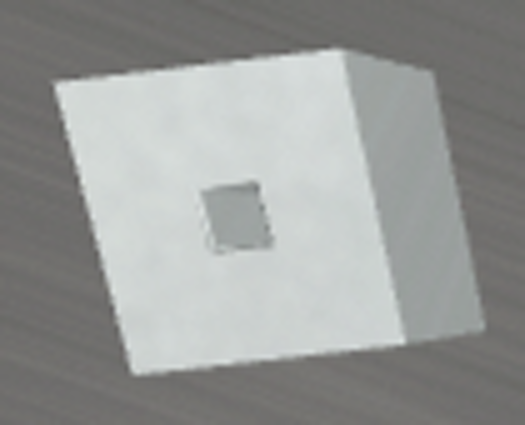

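View pics/w5b.png

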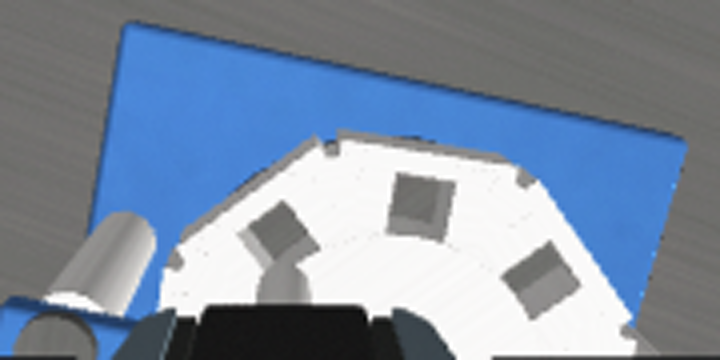

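Hole positions from w5 (the holes at px (295,181) and (325,200)) give radii of 49.8 and 49.6 mm about the axis with the top at z = 114, so axis and height agree. Lowering the tip into the hole at 56.7°.

Emit:
drive_tool(
  moves=[
    {"dp": [-0.03,0.35,0.02],"dr": [0,0,0],"hand": 1},
    {"dp": [-0.03,0.75,0.02],"dr": [0,0,0],"hand": 1},
    {"dp": [-0.03,1.0,0.02],"dr": [0,0,0],"hand": 1},
    {"dp": [-0.03,1.15,0.02],"dr": [0,0,0],"hand": 1},
    {"dp": [-0.03,1.25,0.02],"dr": [0,0,0],"hand": 1},
    {"dp": [-0.03,1.35,0.02],"dr": [0,0,0],"hand": 1},
    {"dp": [-0.03,1.35,0.02],"dr": [0,0,0],"hand": 1},
  ],
)

```text
t: 5.95
tool_pos: [569.0, 80.5, 196.3]
ee_rot: [0.582, -0.581, 0.402, -0.402]
contact_force: [-0.9, -1.0, -2.1]
finger_gap: 28.0
```

```bash
cat > rd.py <<'E'
from plant import ctrl
import numpy as np
A=np.array([541.5,36.8]);PH=8.85
s=ctrl.get_state();p=np.array(s['tool_pos']);v=p[:2]-A;a=np.arctan2(v[1],v[0])
f=np.array(s['contact_force']);t=np.array([np.sin(a),-np.cos(a)]);r=np.array([np.cos(a),np.sin(a)])
w,x,y,z=s['ee_rot'];Z=(2*(x*z+w*y),2*(y*z-w*x));yaw=np.degrees(np.arctan2(Z[1],Z[0]))
print('t',round(s['t'],2),'pos',p.round(2),'tip z',round(p[2]-90.6,1),'yaw',yaw.round(2),'rad',np.hypot(*v).round(2),'rel',(np.degrees(a)-PH).round(2),'F',f.round(2),'push_tan',round(-f[:2]@t,2),'F_rad',round(f[:2]@r,2),'tq',np.round(s['wrist_torque'],3),'vel',np.abs(s['joint_vel']).max().round(3))
E
python3 rd.py; sleep 0; python3 -c "
from meas import *
st,c=snap('s6','scene')
cv2.imwrite('pics/s6a.png',cv2.resize(c.im[90:240,200:400,::-1],None,fx=4,fy=4,interpolation=cv2.INTER_CUBIC))"; python3 rd.py
```

```text
t 5.95 pos [568.97  80.54 196.35] tip z 105.7 yaw 20.67 rad 51.65 rel 49.02 F [-0.9  -1.01 -2.12] push_tan 0.22 F_rad -1.34 tq [-0.059  0.017  0.012] vel 0.012
t 6.0 pos [569.13  80.5  196.77] tip z 106.2 yaw 20.67 rad 51.7 rel 48.85 F [-0.7  -0.38 -2.37] push_tan 0.38 F_rad -0.69 tq [-0.185  0.159 -0.068] vel 0.008
```

View pics/s6a.png

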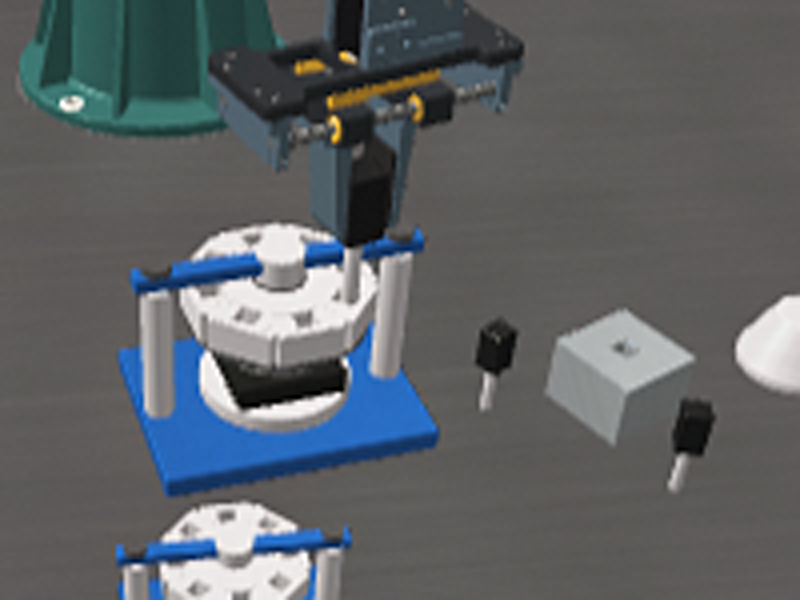

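Emit:
drive_tool(
  moves=[
    {"dp": [0.03,0.1,-0.03],"dr": [0,0,0],"hand": 1},
    {"dp": [0.03,0.2,-0.03],"dr": [0,0,0],"hand": 1},
    {"dp": [0.03,0.3,-0.03],"dr": [0,0,0],"hand": 1},
    {"dp": [0.03,0.3,-0.03],"dr": [0,0,0],"hand": 1},
  ],
)

```text
t: 6.33
tool_pos: [568.1, 78.9, 184.0]
ee_rot: [0.582, -0.581, 0.402, -0.402]
contact_force: [-0.3, -0.2, -2.8]
finger_gap: 27.9
```

```bash
python3 rd.py
```

```text
t 6.33 pos [568.11  78.88 183.99] tip z 93.4 yaw 20.66 rad 49.79 rel 48.85 F [-0.27 -0.21 -2.81] push_tan 0.12 F_rad -0.32 tq [ 0.042  0.04  -0.02 ] vel 0.014
```

```bash
cat > arc.py <<'E'
import sys,json
from plant import ctrl
from h import *
# usage: arc.py rel_end n hold [rad] [dz_per_deg]
A=np.array([541.5,36.8]);PH=8.85
end=float(sys.argv[1]);n=int(sys.argv[2]);hold=int(sys.argv[3]);rad=float(sys.argv[4]) if len(sys.argv)>4 else 50.
dzd=float(sys.argv[5]) if len(sys.argv)>5 else 24/360
s=ctrl.get_state();p=np.array(s['tool_pos']);Rt=rot(s['ee_rot']);v=p[:2]-A
a0=np.degrees(np.arctan2(v[1],v[0]))-PH
out=[]
for k in list(range(1,n+1))+[n]*hold:
    a=a0+(end-a0)*k/n;w=np.radians(a+PH)
    P=np.array([*(A+rad*np.array([np.cos(w),np.sin(w)])),p[2]+dzd*(a-a0)])
    d=Rt.T@(P-p)/40;out.append(d.round(2).tolist())
print('start rel',a0.round(1),'step',(end-a0)/n);print(json.dumps(out))
E
python3 arc.py -8 14 0; python3 arc.py -66 20 0
```

```text
start rel 48.8 step -4.0603901835131735
[[0.07, 0.01, 0.06], [0.15, 0.01, 0.1], [0.22, 0.02, 0.14], [0.31, 0.03, 0.17], [0.39, 0.03, 0.2], [0.48, 0.04, 0.23], [0.56, 0.05, 0.24], [0.65, 0.05, 0.25], [0.74, 0.06, 0.26], [0.83, 0.07, 0.25], [0.92, 0.07, 0.25], [1.0, 0.08, 0.23], [1.09, 0.09, 0.21], [1.17, 0.09, 0.18]]
start rel 48.8 step -5.742273128459222
[[0.1, 0.01, 0.07], [0.21, 0.02, 0.13], [0.33, 0.03, 0.18], [0.45, 0.04, 0.22], [0.57, 0.05, 0.24], [0.69, 0.06, 0.26], [0.82, 0.07, 0.25], [0.94, 0.08, 0.24], [1.07, 0.08, 0.22], [1.19, 0.09, 0.18], [1.3, 0.1, 0.13], [1.41, 0.11, 0.07], [1.51, 0.12, -0.0], [1.61, 0.13, -0.08], [1.69, 0.14, -0.18], [1.77, 0.15, -0.27], [1.84, 0.16, -0.38], [1.89, 0.17, -0.49], [1.94, 0.18, -0.61], [1.97, 0.19, -0.73]]
```

Emit:
drive_tool(
  moves=[
    {"dp": [0.07,0.01,0.06],"dr": [0,0,0],"hand": 1},
    {"dp": [0.15,0.01,0.1],"dr": [0,0,0],"hand": 1},
    {"dp": [0.22,0.02,0.14],"dr": [0,0,0],"hand": 1},
    {"dp": [0.31,0.03,0.17],"dr": [0,0,0],"hand": 1},
    {"dp": [0.39,0.03,0.2],"dr": [0,0,0],"hand": 1},
    {"dp": [0.48,0.04,0.23],"dr": [0,0,0],"hand": 1},
    {"dp": [0.56,0.05,0.24],"dr": [0,0,0],"hand": 1},
    {"dp": [0.65,0.05,0.25],"dr": [0,0,0],"hand": 1},
    {"dp": [0.74,0.06,0.26],"dr": [0,0,0],"hand": 1},
    {"dp": [0.83,0.07,0.25],"dr": [0,0,0],"hand": 1},
  ],
)

```text
t: 7.17
tool_pos: [589.1, 51.2, 181.0]
ee_rot: [0.582, -0.581, 0.403, -0.402]
contact_force: [-3.2, 2.9, -0.8]
finger_gap: 27.9
```

```bash
python3 rd.py;python3 arc.py -30 12 0; python3 arc.py -66 18 0
```

```text
t 7.17 pos [589.13  51.22 180.98] tip z 90.4 yaw 20.64 rad 49.76 rel 7.99 F [-3.25  2.91 -0.79] push_tan 3.73 F_rad -2.26 tq [0.741 0.946 0.007] vel 0.073
start rel 8.0 step -3.1659523632180715
[[0.07, 0.01, -0.0], [0.14, 0.01, -0.01], [0.21, 0.02, -0.02], [0.27, 0.02, -0.04], [0.34, 0.03, -0.06], [0.4, 0.03, -0.09], [0.46, 0.04, -0.12], [0.53, 0.04, -0.15], [0.59, 0.05, -0.18], [0.64, 0.05, -0.22], [0.7, 0.06, -0.26], [0.75, 0.06, -0.31]]
start rel 8.0 step -4.110634908812048
[[0.09, 0.01, -0.0], [0.18, 0.01, -0.02], [0.26, 0.02, -0.04], [0.35, 0.03, -0.07], [0.43, 0.03, -0.1], [0.51, 0.04, -0.14], [0.59, 0.05, -0.19], [0.66, 0.05, -0.24], [0.73, 0.06, -0.3], [0.8, 0.07, -0.36], [0.86, 0.07, -0.42], [0.92, 0.08, -0.49], [0.97, 0.09, -0.56], [1.01, 0.09, -0.64], [1.05, 0.1, -0.72], [1.09, 0.11, -0.81], [1.12, 0.11, -0.89], [1.14, 0.12, -0.98]]
```

Emit:
drive_tool(
  moves=[
    {"dp": [0.09,0.01,-0.01],"dr": [0,0,0],"hand": 1},
    {"dp": [0.18,0.01,-0.03],"dr": [0,0,0],"hand": 1},
    {"dp": [0.26,0.02,-0.05],"dr": [0,0,0],"hand": 1},
    {"dp": [0.35,0.03,-0.08],"dr": [0,0,0],"hand": 1},
    {"dp": [0.43,0.03,-0.11],"dr": [0,0,0],"hand": 1},
    {"dp": [0.51,0.04,-0.15],"dr": [0,0,0],"hand": 1},
    {"dp": [0.59,0.05,-0.2],"dr": [0,0,0],"hand": 1},
    {"dp": [0.66,0.05,-0.25],"dr": [0,0,0],"hand": 1},
    {"dp": [0.73,0.06,-0.3],"dr": [0,0,0],"hand": 1},
    {"dp": [0.8,0.07,-0.36],"dr": [0,0,0],"hand": 1},
  ],
)

```text
t: 8.0
tool_pos: [587.3, 16.0, 178.3]
ee_rot: [0.582, -0.58, 0.403, -0.402]
contact_force: [-0.9, 5.1, -0.5]
finger_gap: 27.7
```

```bash
python3 rd.py;python3 arc.py -66 9 0 49.5
```

```text
t 8.0 pos [587.31  16.02 178.32] tip z 87.7 yaw 20.63 rad 50.3 rel -33.25 F [-0.87  5.08 -0.53] push_tan 4.27 F_rad -2.89 tq [ 1.248  0.301 -0.017] vel 0.071
start rel -33.3 step -3.638407119947807
[[0.04, 0.01, -0.07], [0.09, 0.01, -0.13], [0.14, 0.02, -0.2], [0.18, 0.02, -0.26], [0.22, 0.03, -0.33], [0.25, 0.04, -0.4], [0.28, 0.04, -0.48], [0.3, 0.05, -0.55], [0.32, 0.05, -0.63]]
```

Emit:
drive_tool(
  moves=[
    {"dp": [0.04,0.01,-0.07],"dr": [0,0,0],"hand": 1},
    {"dp": [0.09,0.01,-0.14],"dr": [0,0,0],"hand": 1},
    {"dp": [0.13,0.02,-0.2],"dr": [0,0,0],"hand": 1},
    {"dp": [0.17,0.02,-0.26],"dr": [0,0,0],"hand": 1},
    {"dp": [0.21,0.03,-0.33],"dr": [0,0,0],"hand": 1},
    {"dp": [0.24,0.04,-0.4],"dr": [0,0,0],"hand": 1},
    {"dp": [0.27,0.04,-0.48],"dr": [0,0,0],"hand": 1},
    {"dp": [0.29,0.05,-0.55],"dr": [0,0,0],"hand": 1},
    {"dp": [0.31,0.05,-0.63],"dr": [0,0,0],"hand": 1},
    {"dp": [0.31,0.05,-0.63],"dr": [0,0,0],"hand": 1},
  ],
)

```text
t: 8.83
tool_pos: [567.7, -4.9, 176.3]
ee_rot: [0.582, -0.581, 0.403, -0.402]
contact_force: [1.3, 1.2, -2.3]
finger_gap: 27.8
```

```bash
python3 rd.py; python3 -c "
from meas import *
st,c=snap('s7','scene')
cv2.imwrite('pics/s7a.png',cv2.resize(c.im[90:240,200:400,::-1],None,fx=4,fy=4,interpolation=cv2.INTER_CUBIC))"
```

```text
t 8.83 pos [567.71  -4.87 176.25] tip z 85.7 yaw 20.64 rad 49.23 rel -66.68 F [ 1.33  1.17 -2.3 ] push_tan 1.75 F_rad -0.28 tq [ 0.146 -0.066  0.006] vel 0.01
```

View pics/s7a.png

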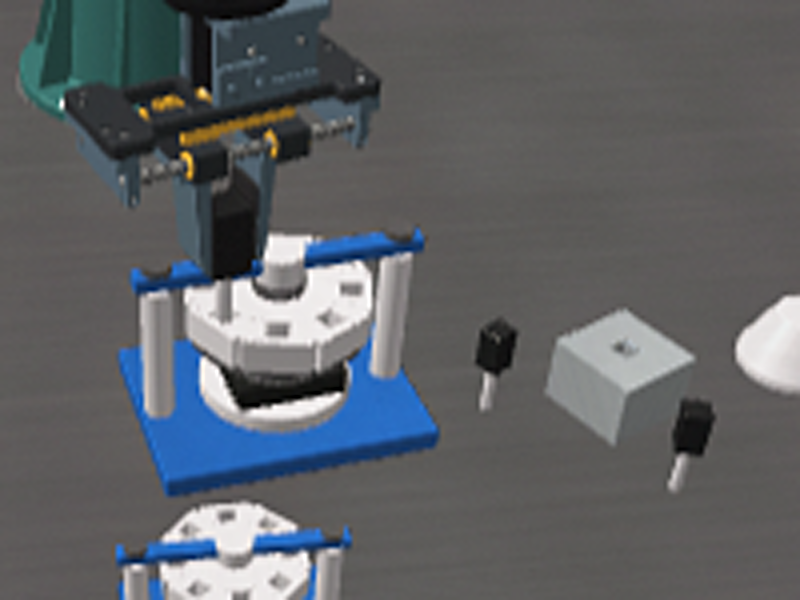

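Emit:
drive_tool(
  moves=[
    {"dp": [0,-0.4,0],"dr": [0,0,0],"hand": 1},
    {"dp": [0,-1.0,0],"dr": [0,0,0],"hand": 1},
    {"dp": [0,-1.6,0],"dr": [0,0,0],"hand": 1},
    {"dp": [-0.3,-1.75,0.06],"dr": [0,0,0],"hand": 1},
    {"dp": [-0.9,-1.75,0.19],"dr": [0,0,0],"hand": 1},
    {"dp": [-1.6,-1.75,0.34],"dr": [0,0,0],"hand": 1},
    {"dp": [-2.1,-1.75,0.44],"dr": [0,0,0],"hand": 1},
    {"dp": [-2.23,-1.75,0.47],"dr": [0,0,0],"hand": 1},
    {"dp": [-2.23,-1.75,0.47],"dr": [0,0,0],"hand": 1},
    {"dp": [-2.23,-1.75,0.47],"dr": [0,0,0],"hand": 1},
  ],
)

```text
t: 9.72
tool_pos: [553.8, 85.1, 246.0]
ee_rot: [0.582, -0.581, 0.402, -0.402]
contact_force: [-0.1, -0.9, -2.6]
finger_gap: 27.7
```

```bash
python3 rd.py
python3 - <<'E'
from meas import *
st,c=snap('w8');hs=holes(c)
for h in hs:
  if h[1]>100:
   for z in(105,107,109):
    P=c.at(h[:2],z);v=P[:2]-(541.5,36.8);print(h.round(1),z,P.round(1),np.hypot(*v).round(1),'rel',(np.degrees(np.arctan2(v[1],v[0]))-8.85).round(1))
cv2.imwrite('pics/w8b.png',cv2.resize(c.im[130:220,190:370,::-1],None,fx=4,fy=4,interpolation=cv2.INTER_CUBIC))
E
```

```text
t 9.72 pos [553.75  85.06 246.  ] tip z 155.4 yaw 20.69 rad 49.8 rel 66.91 F [-0.07 -0.89 -2.63] push_tan -0.15 F_rad -0.88 tq [ 0.011 -0.042  0.017] vel 0.017
[103.9 112.6  15.3  12.6] 105 [571.9 259.9 105. ] 225.2 rel 73.4
[103.9 112.6  15.3  12.6] 107 [572.2 258.9 107. ] 224.2 rel 73.3
[103.9 112.6  15.3  12.6] 109 [572.5 257.8 109. ] 223.2 rel 73.2
[288.2 170.9  16.3  16. ] 105 [582.4  64.8 105. ] 49.6 rel 25.5
[288.2 170.9  16.3  16. ] 107 [582.7  65.1 107. ] 50.0 rel 25.6
[288.2 170.9  16.3  16. ] 109 [582.9  65.4 109. ] 50.3 rel 25.8
[323.8 176.8  15.4  17.1] 105 [589.9  27.2 105. ] 49.3 rel -20.1
[323.8 176.8  15.4  17.1] 107 [590.1  27.7 107. ] 49.4 rel -19.4
[323.8 176.8  15.4  17.1] 109 [590.3  28.3 109. ] 49.5 rel -18.7
[343.1 205.   14.9  15.9] 105 [568.9  -5.1 105. ] 50.1 rel -65.7
[343.1 205.   14.9  15.9] 107 [569.2  -4.3 107. ] 49.6 rel -64.9
[343.1 205.   14.9  15.9] 109 [569.5  -3.5 109. ] 49.1 rel -64.1
```

View pics/w8b.png

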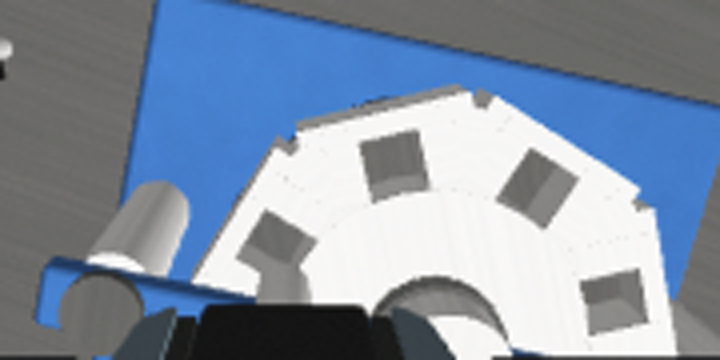

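Emit:
drive_tool(
  moves=[
    {"dp": [-0.03,0.0,-0.03],"dr": [0,0,0],"hand": 1},
    {"dp": [-0.03,0.3,-0.03],"dr": [0,0,0],"hand": 1},
    {"dp": [-0.03,0.6,-0.03],"dr": [0,0,0],"hand": 1},
    {"dp": [-0.03,0.9,-0.03],"dr": [0,0,0],"hand": 1},
    {"dp": [-0.03,1.05,-0.03],"dr": [0,0,0],"hand": 1},
    {"dp": [-0.03,1.05,-0.03],"dr": [0,0,0],"hand": 1},
  ],
)

```text
t: 10.27
tool_pos: [551.3, 85.1, 201.8]
ee_rot: [-0.581, 0.582, -0.404, 0.401]
contact_force: [-0.1, 0.2, -2.0]
finger_gap: 28.0
```

```bash
python3 rd.py
```

```text
t 10.27 pos [551.3   85.11 201.77] tip z 111.2 yaw 20.63 rad 49.29 rel 69.68 F [-0.07  0.17 -2.04] push_tan 0.1 F_rad 0.15 tq [0.05  0.015 0.029] vel 0.029
```

Emit:
drive_tool(
  moves=[
    {"dp": [0,0.12,0.02],"dr": [0,0,0],"hand": 1},
    {"dp": [0,0.25,0.02],"dr": [0,0,0],"hand": 1},
    {"dp": [0,0.38,0.02],"dr": [0,0,0],"hand": 1},
    {"dp": [0,0.5,0.02],"dr": [0,0,0],"hand": 1},
    {"dp": [0,0.58,0.02],"dr": [0,0,0],"hand": 1},
    {"dp": [0,0.58,0.02],"dr": [0,0,0],"hand": 1},
  ],
)

```text
t: 10.77
tool_pos: [551.6, 85.4, 177.8]
ee_rot: [-0.581, 0.582, -0.404, 0.401]
contact_force: [-0.7, -0.1, -2.2]
finger_gap: 28.0
```

```bash
python3 rd.py; python3 arc.py 37 8 0 49.5; python3 -c "
from meas import *
st,c=snap('s9','scene')
cv2.imwrite('pics/s9a.png',cv2.resize(c.im[110:220,220:350,::-1],None,fx=5,fy=5,interpolation=cv2.INTER_CUBIC))"
```

```text
t 10.77 pos [551.63  85.41 177.83] tip z 87.2 yaw 20.63 rad 49.65 rel 69.38 F [-0.71 -0.1  -2.17] push_tan 0.68 F_rad -0.24 tq [-0.093  0.048 -0.048] vel 0.015
start rel 69.4 step -4.047505989684945
[[0.05, 0.01, 0.07], [0.11, 0.01, 0.14], [0.17, 0.02, 0.2], [0.23, 0.03, 0.26], [0.3, 0.03, 0.32], [0.37, 0.04, 0.37], [0.44, 0.04, 0.41], [0.52, 0.05, 0.45]]
```

View pics/s9a.png

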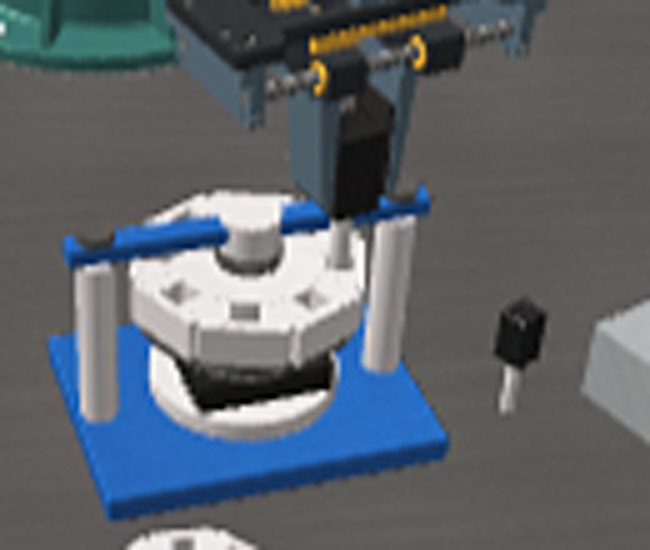

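Emit:
drive_tool(
  moves=[
    {"dp": [0.05,0.01,0.07],"dr": [0,0,0],"hand": 1},
    {"dp": [0.11,0.01,0.14],"dr": [0,0,0],"hand": 1},
    {"dp": [0.17,0.02,0.2],"dr": [0,0,0],"hand": 1},
    {"dp": [0.23,0.03,0.26],"dr": [0,0,0],"hand": 1},
    {"dp": [0.3,0.03,0.32],"dr": [0,0,0],"hand": 1},
    {"dp": [0.37,0.04,0.37],"dr": [0,0,0],"hand": 1},
    {"dp": [0.44,0.04,0.41],"dr": [0,0,0],"hand": 1},
  ],
)

```text
t: 11.4
tool_pos: [573.0, 74.5, 176.2]
ee_rot: [-0.581, 0.582, -0.404, 0.401]
contact_force: [-4.7, -0.2, -3.9]
finger_gap: 27.9
```

```bash
python3 rd.py; python3 arc.py 30 6 0 49.5
```

```text
t 11.4 pos [572.96  74.49 176.2 ] tip z 85.6 yaw 20.63 rad 49.1 rel 41.3 F [-4.68 -0.21 -3.94] push_tan 3.46 F_rad -3.16 tq [ 0.162  1.239 -0.032] vel 0.049
start rel 41.3 step -1.8838781264598456
[[0.03, 0.0, 0.03], [0.07, 0.01, 0.05], [0.1, 0.01, 0.06], [0.14, 0.01, 0.08], [0.18, 0.01, 0.09], [0.22, 0.02, 0.11]]
```

Emit:
drive_tool(
  moves=[
    {"dp": [0.03,0.0,0.02],"dr": [0,0,0],"hand": 1},
    {"dp": [0.07,0.01,0.04],"dr": [0,0,0],"hand": 1},
    {"dp": [0.1,0.01,0.06],"dr": [0,0,0],"hand": 1},
    {"dp": [0.14,0.01,0.07],"dr": [0,0,0],"hand": 1},
    {"dp": [0.18,0.01,0.08],"dr": [0,0,0],"hand": 1},
    {"dp": [0.22,0.02,0.1],"dr": [0,0,0],"hand": 1},
  ],
)

```text
t: 11.9
tool_pos: [579.7, 67.6, 175.3]
ee_rot: [-0.581, 0.582, -0.404, 0.4]
contact_force: [-3.8, 1.5, -0.8]
finger_gap: 28.1
```

```bash
python3 rd.py; python3 arc.py 22 5 0 49.5
```

```text
t 11.9 pos [579.71  67.63 175.3 ] tip z 84.7 yaw 20.63 rad 49.1 rel 30.05 F [-3.82  1.47 -0.82] push_tan 3.54 F_rad -2.05 tq [ 0.258  1.066 -0.017] vel 0.033
start rel 30.1 step -1.6108069291380347
[[0.03, 0.0, 0.02], [0.06, 0.01, 0.03], [0.1, 0.01, 0.04], [0.13, 0.01, 0.05], [0.17, 0.01, 0.05]]
```

Emit:
drive_tool(
  moves=[
    {"dp": [0.03,0.0,0.02],"dr": [0,0,0],"hand": 1},
    {"dp": [0.06,0.01,0.03],"dr": [0,0,0],"hand": 1},
    {"dp": [0.1,0.01,0.04],"dr": [0,0,0],"hand": 1},
    {"dp": [0.13,0.01,0.05],"dr": [0,0,0],"hand": 1},
    {"dp": [0.17,0.01,0.05],"dr": [0,0,0],"hand": 1},
  ],
)

```text
t: 12.32
tool_pos: [584.0, 61.9, 174.8]
ee_rot: [-0.581, 0.582, -0.404, 0.4]
contact_force: [-3.2, 2.6, -3.4]
finger_gap: 27.6
```

```bash
python3 rd.py; python3 arc.py 14 5 0 49.5
```

```text
t 12.32 pos [584.02  61.93 174.82] tip z 84.2 yaw 20.63 rad 49.39 rel 21.74 F [-3.15  2.56 -3.38] push_tan 3.81 F_rad -1.41 tq [0.612 0.821 0.026] vel 0.034
start rel 21.7 step -1.547731965652686
[[0.03, 0.0, 0.01], [0.07, 0.0, 0.01], [0.1, 0.01, 0.02], [0.13, 0.01, 0.02], [0.17, 0.01, 0.02]]
```

Emit:
drive_tool(
  moves=[
    {"dp": [0.03,0.0,0.01],"dr": [0,0,0],"hand": 1},
    {"dp": [0.07,0.0,0.01],"dr": [0,0,0],"hand": 1},
    {"dp": [0.1,0.01,0.02],"dr": [0,0,0],"hand": 1},
    {"dp": [0.13,0.01,0.02],"dr": [0,0,0],"hand": 1},
    {"dp": [0.17,0.01,0.02],"dr": [0,0,0],"hand": 1},
  ],
)

```text
t: 12.73
tool_pos: [587.2, 55.8, 174.4]
ee_rot: [-0.581, 0.582, -0.404, 0.4]
contact_force: [-3.5, 2.6, -4.3]
finger_gap: 27.4
```

```bash
python3 rd.py; python3 arc.py 6 5 0 49.5
```

```text
t 12.73 pos [587.25  55.8  174.38] tip z 83.8 yaw 20.63 rad 49.54 rel 13.7 F [-3.47  2.56 -4.28] push_tan 3.7 F_rad -2.23 tq [ 0.672  0.85  -0.021] vel 0.032
start rel 13.7 step -1.5400646681584622
[[0.03, 0.0, -0.0], [0.07, 0.0, -0.0], [0.1, 0.01, -0.0], [0.13, 0.01, -0.0], [0.17, 0.01, -0.01]]
```

Emit:
drive_tool(
  moves=[
    {"dp": [0.03,0.0,0.0],"dr": [0,0,0],"hand": 1},
    {"dp": [0.06,0.0,0.0],"dr": [0,0,0],"hand": 1},
    {"dp": [0.09,0.01,0.0],"dr": [0,0,0],"hand": 1},
    {"dp": [0.12,0.01,0.0],"dr": [0,0,0],"hand": 1},
  ],
)

```text
t: 13.07
tool_pos: [589.0, 51.2, 174.0]
ee_rot: [-0.581, 0.582, -0.404, 0.4]
contact_force: [-3.7, 4.1, -2.4]
finger_gap: 27.4
```

```bash
python3 rd.py; python3 arc.py 2 4 0 49.5
```

```text
t 13.07 pos [589.04  51.19 174.02] tip z 83.4 yaw 20.63 rad 49.67 rel 8.0 F [-3.65  4.07 -2.42] push_tan 4.95 F_rad -2.32 tq [ 0.647  0.928 -0.027] vel 0.024
start rel 8.0 step -1.4987555496764497
[[0.03, 0.0, -0.01], [0.06, 0.0, -0.01], [0.1, 0.01, -0.01], [0.13, 0.01, -0.02]]
```

Emit:
drive_tool(
  moves=[
    {"dp": [0.02,0.0,0.0],"dr": [0,0,0],"hand": 1},
    {"dp": [0.04,0.0,0.0],"dr": [0,0,0],"hand": 1},
    {"dp": [0.05,0.0,0.0],"dr": [0,0,0],"hand": 1},
  ],
)

```text
t: 13.32
tool_pos: [589.8, 49.2, 174.0]
ee_rot: [-0.581, 0.582, -0.404, 0.4]
contact_force: [-3.5, 2.9, -3.1]
finger_gap: 28.4
```

```bash
python3 rd.py
```

```text
t 13.32 pos [589.81  49.25 173.99] tip z 83.4 yaw 20.63 rad 49.88 rel 5.6 F [-3.5   2.85 -3.13] push_tan 3.64 F_rad -2.68 tq [ 0.624  0.855 -0.017] vel 0.006
```

```bash
cat >> rd.py <<'E'
m=np.array(s['wrist_torque']);F2=np.array([-m[1],m[0]])/.24
print('torque-based push',round(-F2@t,2),'rad',round(F2@r,2))
E
python3 rd.py; python3 arc.py 0 4 0 49.5
```

```text
t 13.32 pos [589.81  49.25 173.99] tip z 83.4 yaw 20.63 rad 49.88 rel 5.6 F [-3.5   2.85 -3.13] push_tan 3.64 F_rad -2.68 tq [ 0.624  0.855 -0.017] vel 0.006
torque-based push 3.41 rad -2.8
start rel 5.6 step -1.3999941600871346
[[0.03, 0.0, -0.01], [0.06, 0.0, -0.02], [0.09, 0.01, -0.02], [0.12, 0.01, -0.03]]
```

Emit:
drive_tool(
  moves=[
    {"dp": [0.03,0.0,-0.02],"dr": [0,0,0],"hand": 1},
    {"dp": [0.05,0.0,-0.03],"dr": [0,0,0],"hand": 1},
    {"dp": [0.08,0.01,-0.04],"dr": [0,0,0],"hand": 1},
    {"dp": [0.09,0.01,-0.04],"dr": [0,0,0],"hand": 1},
  ],
)

```text
t: 13.65
tool_pos: [590.0, 45.2, 173.9]
ee_rot: [-0.581, 0.582, -0.404, 0.401]
contact_force: [-1.1, 4.1, -1.3]
finger_gap: 28.0
```

```bash
python3 rd.py; python3 arc.py -4 4 0 49
```

```text
t 13.65 pos [589.99  45.19 173.91] tip z 83.3 yaw 20.62 rad 49.21 rel 0.96 F [-1.12  4.09 -1.32] push_tan 4.22 F_rad -0.41 tq [ 0.932  0.296 -0.022] vel 0.007
torque-based push 4.04 rad -0.56
start rel 1.0 step -1.2406970867098601
[[0.03, 0.0, -0.01], [0.05, 0.0, -0.02], [0.08, 0.01, -0.02], [0.1, 0.01, -0.03]]
```

Emit:
drive_tool(
  moves=[
    {"dp": [0.03,0.0,-0.01],"dr": [0,0,0],"hand": 1},
    {"dp": [0.05,0.0,-0.02],"dr": [0,0,0],"hand": 1},
    {"dp": [0.07,0.01,-0.02],"dr": [0,0,0],"hand": 1},
    {"dp": [0.07,0.01,-0.02],"dr": [0,0,0],"hand": 1},
  ],
)

```text
t: 13.98
tool_pos: [590.2, 42.3, 173.6]
ee_rot: [-0.581, 0.582, -0.404, 0.401]
contact_force: [-2.3, 4.1, -0.8]
finger_gap: 27.7
```

```bash
python3 rd.py; python3 arc.py -6 4 0 49
```

```text
t 13.98 pos [590.25  42.29 173.63] tip z 83.0 yaw 20.61 rad 49.06 rel -2.42 F [-2.29  4.07 -0.77] push_tan 4.3 F_rad -1.82 tq [1.113 0.575 0.042] vel 0.003
torque-based push 4.88 rad -1.86
start rel -2.4 step -0.895180561535031
[[0.02, 0.0, -0.01], [0.04, 0.0, -0.01], [0.05, 0.0, -0.02], [0.07, 0.01, -0.02]]
```

Emit:
drive_tool(
  moves=[
    {"dp": [0.03,0.0,-0.01],"dr": [0,0,0],"hand": 1},
    {"dp": [0.05,0.0,-0.03],"dr": [0,0,0],"hand": 1},
    {"dp": [0.05,0.0,-0.03],"dr": [0,0,0],"hand": 1},
    {"dp": [0.05,0.0,-0.03],"dr": [0,0,0],"hand": 1},
  ],
)

```text
t: 14.32
tool_pos: [590.0, 40.1, 173.6]
ee_rot: [-0.581, 0.582, -0.404, 0.401]
contact_force: [-0.4, 5.8, -4.1]
finger_gap: 28.1
```

```bash
python3 rd.py; python3 arc.py -8 4 0 49
```

```text
t 14.32 pos [590.01  40.13 173.61] tip z 83.0 yaw 20.6 rad 48.63 rel -4.92 F [-0.44  5.77 -4.12] push_tan 5.78 F_rad -0.04 tq [ 1.39  -0.033  0.055] vel 0.002
torque-based push 5.77 rad 0.53
start rel -4.9 step -0.7701374694229677
[[0.02, 0.0, 0.0], [0.03, 0.0, -0.0], [0.05, 0.0, -0.01], [0.07, 0.0, -0.01]]
```

Emit:
drive_tool(
  moves=[
    {"dp": [0.02,0.0,0.0],"dr": [0,0,0],"hand": 1},
    {"dp": [0.04,0.0,0.0],"dr": [0,0,0],"hand": 1},
    {"dp": [0.04,0.0,0.0],"dr": [0,0,0],"hand": 1},
    {"dp": [0.04,0.0,0.0],"dr": [0,0,0],"hand": 1},
  ],
)

```text
t: 14.65
tool_pos: [590.2, 38.9, 173.5]
ee_rot: [-0.581, 0.581, -0.405, 0.401]
contact_force: [-2.7, 7.2, -2.0]
finger_gap: 27.6
```

```bash
python3 rd.py; python3 arc.py -9 4 0 49
```

```text
t 14.65 pos [590.2   38.9  173.48] tip z 82.9 yaw 20.59 rad 48.75 rel -6.38 F [-2.73  7.24 -2.02] push_tan 7.35 F_rad -2.42 tq [ 1.577  0.796 -0.006] vel 0.001
torque-based push 6.71 rad -3.03
start rel -6.4 step -0.6541137254124607
[[0.02, 0.0, 0.0], [0.03, 0.0, -0.0], [0.04, 0.0, -0.01], [0.05, 0.0, -0.01]]
```

Emit:
drive_tool(
  moves=[
    {"dp": [0.01,0.0,-0.01],"dr": [0,0,0],"hand": 1},
    {"dp": [0.02,0.0,-0.02],"dr": [0,0,0],"hand": 1},
    {"dp": [0.02,0.0,-0.02],"dr": [0,0,0],"hand": 1},
    {"dp": [0.02,0.0,-0.02],"dr": [0,0,0],"hand": 1},
  ],
)

```text
t: 14.98
tool_pos: [589.9, 38.2, 173.5]
ee_rot: [0.581, -0.581, 0.405, -0.401]
contact_force: [-0.6, 6.5, -4.2]
finger_gap: 27.6
```

```bash
python3 rd.py
python3 - <<'E'
from meas import *
st,c=snap('s10','scene')
cv2.imwrite('pics/s10a.png',cv2.resize(c.im[130:220,220:350,::-1],None,fx=6,fy=6,interpolation=cv2.INTER_CUBIC))
E
python3 rd.py
```

```text
t 14.98 pos [589.91  38.2  173.51] tip z 82.9 yaw 20.57 rad 48.43 rel -7.19 F [-0.63  6.54 -4.17] push_tan 6.55 F_rad -0.44 tq [ 1.78   0.025 -0.006] vel 0.002
torque-based push 7.42 rad 0.11
t 15.03 pos [589.93  38.21 173.53] tip z 82.9 yaw 20.57 rad 48.45 rel -7.19 F [ 0.3   6.74 -3.63] push_tan 6.73 F_rad 0.49 tq [ 1.789 -0.012 -0.027] vel 0.001
torque-based push 7.45 rad 0.27
```

View pics/s10a.png

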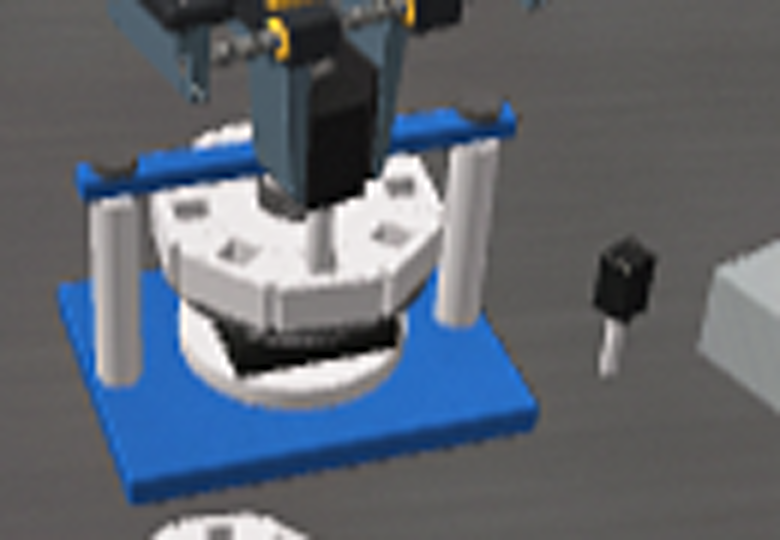

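Emit:
drive_tool(
  moves=[
    {"dp": [0.01,0.0,0.0],"dr": [0,0,0],"hand": 1},
    {"dp": [0.02,0.0,0.0],"dr": [0,0,0],"hand": 1},
    {"dp": [0.02,0.0,0.0],"dr": [0,0,0],"hand": 1},
    {"dp": [0.02,0.0,0.0],"dr": [0,0,0],"hand": 1},
  ],
)

```text
t: 15.37
tool_pos: [590.0, 37.8, 173.4]
ee_rot: [0.581, -0.581, 0.405, -0.4]
contact_force: [-2.0, 7.7, -2.1]
finger_gap: 28.1
```

```bash
python3 rd.py
```

```text
t 15.37 pos [590.02  37.83 173.42] tip z 82.8 yaw 20.56 rad 48.53 rel -7.64 F [-1.97  7.65 -2.15] push_tan 7.69 F_rad -1.81 tq [ 1.866  0.556 -0.037] vel 0.001
torque-based push 7.82 rad -2.15
```

Emit:
drive_tool(
  moves=[
    {"dp": [-0.03,0.0,0.0],"dr": [0,0,0],"hand": 1},
    {"dp": [-0.06,0.0,0.0],"dr": [0,0,0],"hand": 1},
    {"dp": [-0.06,-0.2,0.0],"dr": [0,0,0],"hand": 1},
    {"dp": [-0.06,-0.8,0.0],"dr": [0,0,0],"hand": 1},
    {"dp": [-0.06,-1.5,0.0],"dr": [0,0,0],"hand": 1},
    {"dp": [-0.06,-1.9,0.0],"dr": [0,0,0],"hand": 1},
    {"dp": [-0.06,-1.9,0.0],"dr": [0,0,0],"hand": 1},
    {"dp": [-0.06,-1.9,0.0],"dr": [0,0,0],"hand": 1},
  ],
)

```text
t: 16.03
tool_pos: [590.0, 39.6, 250.4]
ee_rot: [0.582, -0.581, 0.404, -0.401]
contact_force: [0.2, 0.3, -2.4]
finger_gap: 28.2
```

```bash
python3 rd.py
python3 - <<'E'
from meas import *
st,c=snap('w11')
for n,z in(('w5',114),('w8',107),('w11',102.5)):
  c=ld(n)
  for h in holes(c):
   if h[1]>100 and h[0]>200:
    P=c.at(h[:2],z);v=P[:2]-(541.5,36.8);print(n,h.round(1),P.round(1),np.hypot(*v).round(1),'rel',(np.degrees(np.arctan2(v[1],v[0]))-8.85).round(1))
   elif h[1]>100: print(n,'stand',h.round(1),c.at(h[:2],50).round(1))
st,s=snap('s11','scene')
cv2.imwrite('pics/s11a.png',cv2.resize(s.im[90:220,210:360,::-1],None,fx=4.5,fy=4.5,interpolation=cv2.INTER_CUBIC))
E
```

```text
t 16.03 pos [590.    39.56 250.36] tip z 159.8 yaw 20.55 rad 48.58 rel -5.59 F [ 0.24  0.28 -2.4 ] push_tan 0.26 F_rad 0.26 tq [-0.062  0.028 -0.023] vel 0.03
torque-based push -0.25 rad -0.13
w5 stand [ 97.2 123.2  15.1  12.4] [563.3 288.5  50. ]
w5 [294.7 181.3  16.3  16.5] [590.2  47.1 114. ] 49.8 rel 3.1
w5 [324.8 199.7  14.6  16.2] [582.9   9.5 114. ] 49.6 rel -42.2
w8 stand [103.9 112.6  15.3  12.6] [563.4 288.7  50. ]
w8 [288.2 170.9  16.3  16. ] [582.7  65.1 107. ] 50.0 rel 25.6
w8 [323.8 176.8  15.4  17.1] [590.1  27.7 107. ] 49.4 rel -19.4
w8 [343.1 205.   14.9  15.9] [569.2  -4.3 107. ] 49.6 rel -64.9
w11 stand [ 64.1 128.4  14.8  12.2] [563.4 288.1  50. ]
w11 [260.2 186.1  14.7  14.9] [591.1  40.9 102.5] 49.8 rel -4.1
w11 [226.8 189.1  15.3  12.2] [575.   74.1 102.5] 50.2 rel 39.2
```

View pics/s11a.png

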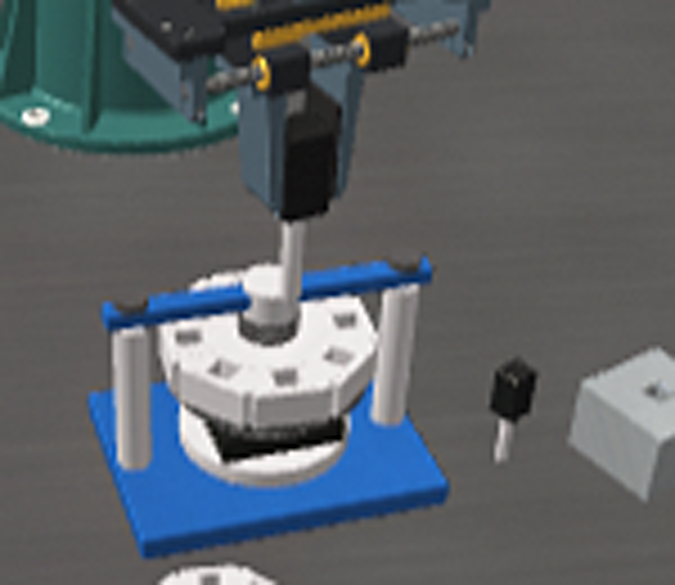

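View pics/w11.png

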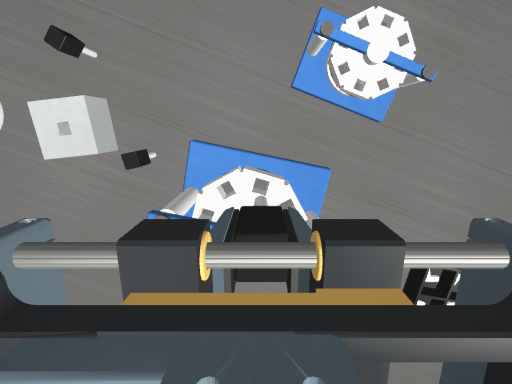

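Emit:
drive_tool(
  moves=[
    {"dp": [-0.8,0.0,0.21],"dr": [0,0,0],"hand": 1},
    {"dp": [-1.7,0.0,0.44],"dr": [0,0,0],"hand": 1},
    {"dp": [-2.6,0.0,0.67],"dr": [0,0,0],"hand": 1},
    {"dp": [-3.5,0.0,0.9],"dr": [0,0,0],"hand": 1},
    {"dp": [-4.4,0.2,1.13],"dr": [0,0,0],"hand": 1},
    {"dp": [-5.2,0.6,1.34],"dr": [0,0,0],"hand": 1},
    {"dp": [-5.8,1.1,1.49],"dr": [0,0,0],"hand": 1},
    {"dp": [-6.07,1.5,1.56],"dr": [0,0,0],"hand": 1},
    {"dp": [-6.07,1.7,1.56],"dr": [0,0,0],"hand": 1},
    {"dp": [-6.07,1.7,1.56],"dr": [0,0,0],"hand": 1},
    {"dp": [-6.07,1.7,1.56],"dr": [0,0,0],"hand": 1},
    {"dp": [-6.07,1.7,1.56],"dr": [0,0,0],"hand": 1},
    {"dp": [-6.07,1.7,1.56],"dr": [0,0,0],"hand": 1},
  ],
)

```text
t: 17.22
tool_pos: [562.4, 288.5, 182.6]
ee_rot: [0.581, -0.581, 0.405, -0.401]
contact_force: [0.7, -0.2, -2.3]
finger_gap: 27.9
```

```bash
python3 rd.py
python3 - <<'E'
from meas import *
st,s=snap('s12','scene')
cv2.imwrite('pics/s12a.png',cv2.resize(s.im[90:220,290:420,::-1],None,fx=4.5,fy=4.5,interpolation=cv2.INTER_CUBIC))
print((s.px((563.3,288.5,50))-(290,90))*4.5,(s.px((563.3,288.5,92))-(290,90))*4.5)
E
```

```text
t 17.22 pos [562.42 288.48 182.62] tip z 92.0 yaw 20.5 rad 252.55 rel 76.4 F [ 0.75 -0.18 -2.28] push_tan -0.76 F_rad -0.12 tq [-0.033  0.     0.049] vel 0.003
torque-based push -0.01 rad -0.14
[292.60982492 389.36564556] [305.74597948 336.29759314]
```

View pics/s12a.png

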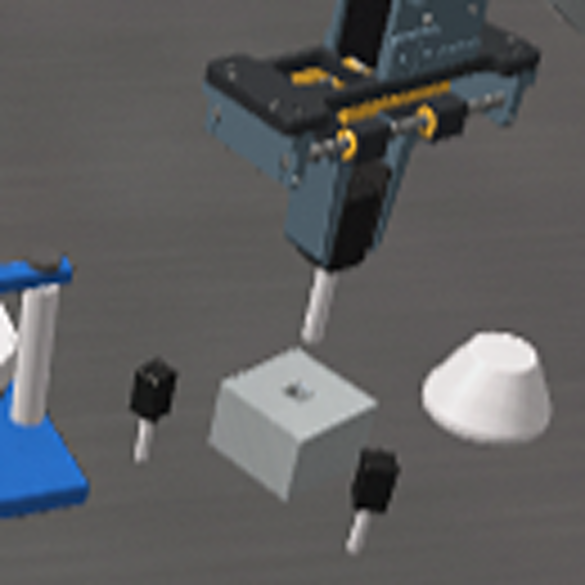

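Emit:
drive_tool(
  moves=[
    {"dp": [0.0,0.2,0.02],"dr": [0,0,0],"hand": 1},
    {"dp": [0.0,0.5,0.02],"dr": [0,0,0],"hand": 1},
    {"dp": [0.0,0.8,0.02],"dr": [0,0,0],"hand": 1},
    {"dp": [0.0,0.95,0.02],"dr": [0,0,0],"hand": 1},
    {"dp": [0.0,1.05,0.02],"dr": [0,0,0],"hand": 1},
    {"dp": [0.0,1.12,0.02],"dr": [0,0,0],"hand": 1},
    {"dp": [0.0,1.2,0.02],"dr": [0,0,0],"hand": 1},
    {"dp": [0.0,1.2,0.02],"dr": [0,0,0],"hand": 1},
  ],
)

```text
t: 17.93
tool_pos: [562.7, 289.1, 134.1]
ee_rot: [0.581, -0.581, 0.406, -0.401]
contact_force: [-0.0, -0.7, -2.0]
finger_gap: 28.1
```

```bash
python3 rd.py|head -1
```

```text
t 17.93 pos [562.74 289.06 134.1 ] tip z 43.5 yaw 20.5 rad 253.15 rel 76.34 F [-0.01 -0.68 -1.98] push_tan -0.04 F_rad -0.68 tq [ 0.014 -0.007 -0.039] vel 0.011
```

Emit:
drive_tool(
  moves=[
    {"dp": [0.01,0.15,0.01],"dr": [0,0,0],"hand": 1},
    {"dp": [0.01,0.3,0.01],"dr": [0,0,0],"hand": 1},
    {"dp": [0.01,0.45,0.01],"dr": [0,0,0],"hand": 1},
    {"dp": [0.01,0.58,0.01],"dr": [0,0,0],"hand": 1},
    {"dp": [0.01,0.68,0.01],"dr": [0,0,0],"hand": 1},
    {"dp": [0.01,0.68,0.01],"dr": [0,0,0],"hand": 1},
  ],
)

```text
t: 18.43
tool_pos: [563.0, 288.9, 106.1]
ee_rot: [0.581, -0.581, 0.406, -0.4]
contact_force: [-0.5, -0.2, -2.3]
finger_gap: 28.0
```

```bash
python3 rd.py|head -1
```

```text
t 18.43 pos [562.97 288.88 106.1 ] tip z 15.5 yaw 20.5 rad 252.99 rel 76.28 F [-0.5  -0.23 -2.26] push_tan 0.48 F_rad -0.27 tq [ 0.042  0.027 -0.012] vel 0.016
```

Right down. I'm opening the jaws, then rising straight up.

Emit:
drive_tool(
  moves=[
    {"dp": [0,0,0],"dr": [0,0,0],"hand": 0.3},
    {"dp": [0,0,0],"dr": [0,0,0],"hand": 0},
    {"dp": [0,0,0],"dr": [0,0,0],"hand": -0.5},
    {"dp": [0,0,0],"dr": [0,0,0],"hand": -1},
    {"dp": [0,0,0],"dr": [0,0,0],"hand": -1},
    {"dp": [0,0,0],"dr": [0,0,0],"hand": -1},
    {"dp": [0,0,0],"dr": [0,0,0],"hand": -1},
    {"dp": [0,0,0],"dr": [0,0,0],"hand": -1},
  ],
)

```text
t: 19.1
tool_pos: [563.0, 288.9, 106.1]
ee_rot: [0.581, -0.581, 0.406, -0.4]
contact_force: [-0.8, -0.7, 0.4]
finger_gap: 75.8
```

Emit:
drive_tool(
  moves=[
    {"dp": [0,-0.5,0],"dr": [0,0,0],"hand": -1},
    {"dp": [0,-1.3,0],"dr": [0,0,0],"hand": -1},
    {"dp": [0,-2.2,0],"dr": [0,0,0],"hand": -1},
    {"dp": [0,-3.1,0],"dr": [0,0,0],"hand": -1},
    {"dp": [0,-4.0,0],"dr": [0,0,0],"hand": -1},
    {"dp": [0,-5.0,0],"dr": [0,0,0],"hand": -1},
    {"dp": [1.0,-5.3,-1.3],"dr": [0,0,0],"hand": -1},
    {"dp": [2.0,-5.3,-2.6],"dr": [0,0,0],"hand": -1},
    {"dp": [2.9,-5.3,-4.0],"dr": [0,0,0],"hand": -1},
    {"dp": [2.9,-5.3,-4.4],"dr": [0,0,0],"hand": -1},
    {"dp": [2.9,-5.3,-4.4],"dr": [0,0,0],"hand": -1},
    {"dp": [2.9,-5.3,-4.4],"dr": [0,0,0],"hand": -1},
    {"dp": [2.9,-5.3,-4.4],"dr": [0,0,0],"hand": -1},
    {"dp": [2.9,-5.3,-4.4],"dr": [0,0,0],"hand": -1},
  ],
)

```text
t: 20.27
tool_pos: [440.5, 117.8, 318.6]
ee_rot: [0.581, -0.58, 0.406, -0.401]
contact_force: [-0.3, -1.3, -0.7]
finger_gap: 91.1
```

```bash
python3 rd.py|head -1
python3 - <<'E'
from meas import *
st,c=snap('w13');cv2.imwrite('pics/w13b.png',cv2.resize(c.im[:220,:,::-1],None,fx=1.5,fy=1.5,interpolation=cv2.INTER_CUBIC))
hs=np.array([h for h in holes(c) if h[0]>200]);print(hs.round(1))
r=axisfit(c,hs,103);print(r.x[:3].round(1),'rel phase',(np.degrees(r.x[3])-8.85).round(2)%45,abs(r.fun).max().round(1))
print('grip top pred',c.px((562.9,288.7,125)))
st,s=snap('s13','scene')
a=load('pics/scene0.npz').im.astype(int);b=s.im.astype(int)
g=lambda im:(im.max(2)<30)
for n,im in(('before',a),('after',b)):
    m=np.zeros(im.shape[:2],np.uint8);m[140:180,340:380]=(im.max(2)<30)[140:180,340:380];M=cv2.moments(m,True);print(n,M['m00'],M['m10']/M['m00'],M['m01']/M['m00'])
d=(abs(a-b).max(2)>40);d[:130]=0;print('changed px rows>130 outside press',[(n,int(d[y0:y1,x0:x1].sum())) for n,x0,x1,y0,y1 in(('tin',85,125,170,205),('tray',130,180,155,210),('cone',380,415,160,192),('stand+bar',335,378,150,205))])
cv2.imwrite('pics/s13a.png',cv2.resize(s.im[130:220,220:420,::-1],None,fx=4,fy=4,interpolation=cv2.INTER_CUBIC))
E
```

```text
t 20.27 pos [440.49 117.81 318.64] tip z 228.0 yaw 20.46 rad 129.48 rel 132.42 F [-0.26 -1.31 -0.73] push_tan 1.19 F_rad -0.62 tq [ 0.004 -0.039  0.034] vel 0.029
[[363.2  84.4  13.6  14.9]
 [332.1  87.7  14.   14. ]
 [385.3 104.6  13.1  14.4]
 [342.6 134.7  21.1  10.1]
 [313.2 143.4  12.6  13.5]
 [383.3 139.8  13.1   5.1]
 [364.1 158.7  12.2  13.1]
 [335.  162.1  12.7  13.6]]
[546.5  34.9  93.3] rel phase 38.26 31.3
grip top pred [154.94546787  23.53957627]
before 176.0 359.29545454545456 164.4659090909091
after 181.0 359.50276243093924 164.48066298342542
changed px rows>130 outside press [('tin', 0), ('tray', 0), ('cone', 0), ('stand+bar', 1)]
```

View pics/w13b.png

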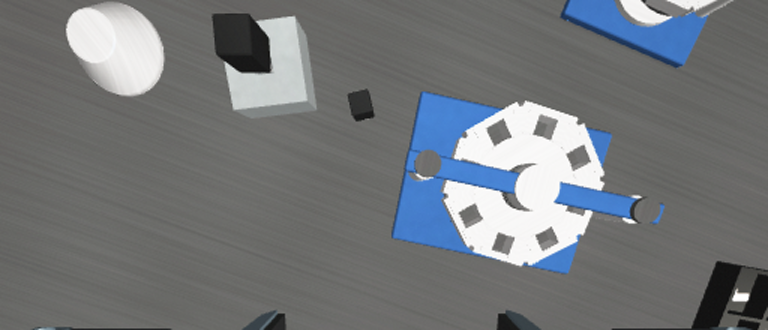

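View pics/s13a.png

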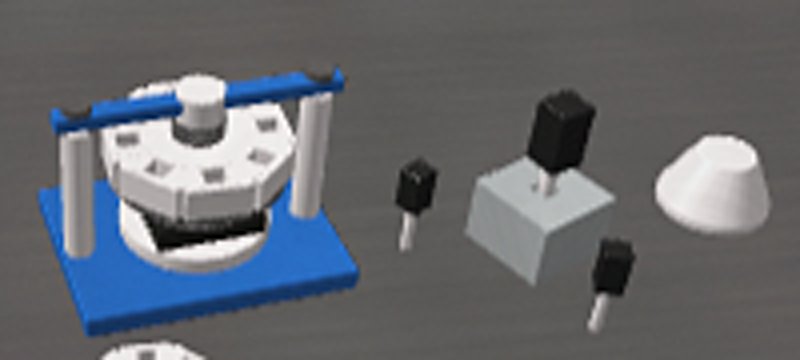

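Run:
```python
from meas import *
c=ld('w13')
hs=np.array([[363.2,84.4],[332.1,87.7],[385.3,104.6],[313.2,143.4],[364.1,158.7],[335,162.1]])
r=axisfit(c,hs,103);print(r.x[:3].round(1),'rel phase mod45',(np.degrees(r.x[3])-8.85).round(2)%45,abs(r.fun).max().round(1))
```

```text
[541.7  36.9 101.6] rel phase mod45 40.13 0.2
```

```bash
python3 -c "
from plant import ctrl
print(ctrl.finish_job())"
```

```text
the job is handed in; nothing more can be done
None
```

I nipped the press down with the pin bar, put the bar back in its stand, and handed the job in at about 20 s of robot time. The hand-in gave no verdict.

**What I did:** I lifted the full-size bar out of its stand and turned the large press's collar about 188° clockwise. That took two holes, 112° in the first and 75° in the second. I then lowered the bar into its stand, let go and moved the arm clear.

**Last checks:**
- **Nip:** Push on the bar rose from about 3.5 N turning freely to about 7.7 N at the last step. That is slightly over the 7 N aimed for; I went the extra degree on purpose for margin. I estimate the plate sank 0.45 to 0.85 mm, which was too small to see in the pictures.
- **Force readings:** The force and the wrist-torque estimates disagreed by up to about 0.9 N between readings. At the last step they agreed, at 7.7 and 7.8 N.
- **Collar:** The collar top dropped about 12.3 mm, which fits 188° at 24 mm a turn. After the bar came out, the holes were where the last push left them, so it did not spring back.
- **Bar:** The tip was at about 15.5 mm before release. In the final scene picture the grip is within 0.2 px of its starting place.
- **Tray, tin and cone:** No pixels changed around any of them.

One automatic fit of the collar in the final picture failed because it picked up false holes; redone with the six real holes, it fitted to 0.2 mm.

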